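# Third hand at the filter holder: swing bolt up, cover pressed and held

## Task

I have just laid a fresh filter in the steel filter holder, and its cover is riding high on the sprung support. Swing the hinged bolt up into the slot of the cover's ear and leave it standing upright, then press the cover straight down by its centre boss with a steady push of about 12 N (never more than 20 N, which would crush the filter) so that I can spin the nuts down. Finish while still holding that push, and don't disturb the glassware and tools around it.

Things in the scene. Friction and masses are not known exactly. Their poses are not given: they have to be found in the camera images.
- filter_base: steel filter holder fixed to the bench: round cup 100 mm wide, 44 mm high, foot flange 116 mm. Origin: centre of its underside, z up. Hinged swing bolt on its -x side; on its +x side a fixed upright stud with a nut, 62 mm from the centre, 108 mm high; hose outlet at -y. Tall instruments stand behind it (x over 0.69 m) and a tall pipette stand (x over 0.6, y over 0.2 m): come in from the front
- bolt_hinge (a point): the hinge pin of the swing bolt, at local (-62, 0, 26) mm of filter_base; the pin's axis is filter_base's y axis, so the bolt swings in the local x-z plane
- bolt_nut (a point): centre of the round knurled thumb nut on the swing bolt, 66 mm from the hinge pin along the bolt. The nut is 22 mm in diameter and 16 mm long, the bolt 8 mm thick and 80 mm long from the pin to its end; the nut can be pinched across its diameter, along the direction of the hinge pin, from above. It does not turn on the bolt in this job
- swing_bolt (a joint): angle of the swing bolt in rad: 0 = upright, standing in the cover's slot against its stop; grows as it leans outward, away from the cover (toward filter_base's -x), 1.1 = resting on its outer stop. The hinge is stiff (about 0.07 N m of friction), so the bolt stays where it is left
- cover: loose steel cover, 0.3 kg: a disc 96 mm wide, 10 mm thick, level on the sprung support, with two ears. Origin: centre of its underside, 54 mm above the bench at the start; axes along filter_base's, z up. The +x ear has a hole round the stud; the -x ear an open slot 14 mm wide for the 8 mm swing bolt. On its centre a round boss 30 mm wide, with a small port plug on the boss's +y side
- cover_top (a point): centre of the flat top of the cover's boss, 38 mm above the cover's origin; press here
- support_disc (a joint): how far the sprung filter support under the cover has been pressed down, in m: 0 at the start, 0.0105 bottomed. Springs push it up with about 5 N at 0, which carries the cover's weight of about 3 N, and 2 N more for each mm: a push of 12 N brings it down about 5 mm (7 N: 2.5 mm, 17 N: 7.5 mm, 20 N: 9 mm)
- petri_dish: bystander: closed clear petri dish, 60 mm across, 15 mm high; origin under its centre
- beaker: bystander: glass beaker, 54 mm across, 68 mm high; origin under its centre
- brown_bottle: bystander: small brown reagent bottle, 41 mm across, 70 mm high; origin under its centre
- forceps: bystander: steel forceps lying flat, 134 mm long along its y, 8 mm high; origin under its centre

How it is judged (in metres and radians):
On the way, in this order (a step that is already met when the one before it is completed fails the run):
1. the swing bolt stands upright in the slot of the cover's ear (within 0.1 rad) (value of joint swing_bolt below 0.1 rad), for 0.3 s.
2. the cover is pressed down by the fingers and held within 7 to 17 N (support 2.5 to 7.5 mm down) for a second (value of joint support_disc between 0.0025 and 0.0075 m and contact force between the fingers and cover above 4 N), for 1 s.
At the end, for the whole second after the job is handed in: the robot is still pressing: the swing bolt is upright in the cover's slot (within 0.1 rad), the fingers push on the cover, the push of 7 to 17 N holds the sprung support 2.5 to 7.5 mm down, and the cover is at rest, level (within 0.06 rad) and centred on the holder (within 5 mm) (all of step 2 and value of joint swing_bolt below 0.1 rad and angle between cover's own z axis and vertical below 0.06 rad and linear speed of cover below 0.01 m/s and horizontal distance between cover and filter_base below 0.005 m); the arm keeps its last pose, push and grip.
It fails at once if the cover is pushed harder than about 20 N (support more than 9.2 mm down) (value of joint support_disc above 0.0092 m).
It fails at once if a bystander is moved more than 30 mm (distance of any of petri_dish, beaker, brown_bottle, forceps from where it was at the start of the episode above 0.03 m).
It also fails if it takes over 48 s, if anything falls off the work surface, if the arm or the gripper's body presses on something with over 40 N, if the wrist force passes 120 N, or if a joint passes its speed limit or range.

## Robot

A 7-joint arm with a two-finger parallel gripper is mounted at the origin on a cart in front of the work surface, level with it; the furniture and walls round the work are solid. World frame = base frame: x ahead of the robot, y to its left, z up, the work surface at z = 0. Lengths are in mm, angles in rad, forces in N, time in s.
With the tool pointing down it reaches from about 425 to 950 mm from the base axis. Payload 4.7 kg.
Tool frame: the origin (TCP) lies on the centre line of the jaws, within the pads' length; the fingertips stand ahead of it and the grasp point (between the pads) lies 8 mm behind it (robot.tip_reach is the z of the fingertips in the tool frame, in mm); z points along the fingers, x is the direction in which the jaws open and shut, and the axes are right-handed (so a half turn about z gives the same grasp; the last joint's range is limited). The gripper opens to 87 mm and grips with 3 to 60 N. Pads are 19 mm wide; open, the fingers measure 117 mm over their backs; the gripper's body (75 mm by 190 mm) begins 51 mm behind the grasp point.
Start: joints at [-1.319, 0.469, -0.049, 1.532, 0.024, 1.141, -0.082], TCP at [187.017, 648.596, 194.273] pointing down, gripper open.
Joint ranges: [-2.59, 2.59], [-0.33, 1.99], [-1.39, 1.29], [0.1, 2.45], [-1.04, 4.18], [0.21, 1.99], [-2.66, 2.66]. Speed limits (rad/s): [2.57, 2.57, 3.14, 3.14, 3.14, 3.14, 3.14].

## Interface

Orientations are given as a unit quaternion [w, x, y, z].
In Python, from plant import robot, eyes gives the robot as it stands.
- The arm moves only by the tool carry_out, never from a script. Its argument "plan" is a list of rows, each an object with "travel": the shift along the tool's x, y, z in mm, a list of three; "twist": the turn about the tool's z in rad; "grip": the gripper command: -1 is shut, 1 is fully open, values between are in proportion. A call has 1 to 12 rows; each row is the pose to reach, as a shift and turn from the pose commanded when the call began, along the tool's axes at that moment; what a row does not reach only later rows make up. A row lasts 1/12 s, in which the tool goes at most 41.7 mm and 7.16 degrees, less where a joint would pass 70% of its speed; a pose out of reach is approached as far as the arm can. A call with a gripper value outside its range is refused whole. The fingers move at their own pace and stop on an object; "grip_force" is the grip in N (left out, the last holds). Time passes only in rows, so rows that repeat a pose let the fingers close. It gives the time, the measured TCP pose, the force and the opening at its end, in the units of the state.
- robot.get_state(): the state, without advancing time (a new reading comes with each control period).
- eyes.read_camera(name): name is "scene" or "top"; returns a dict with "color" (420x560x3 uint8, blue, green, red), "camera_matrix" (3x3 intrinsics, pixels), "extrinsics" (4x4, takes a point from camera to world coordinates). Camera axes: x right, y up, looking along -z (the intrinsics and any distortion apply to the point x, -y, -z); pixel columns grow to the right and rows downward; lengths in mm; the calibration is good to about 2 mm. A picture is of the moment at which its call begins. There is no depth.
- robot.hand_in(): hands the job in, once; it reports no verdict.
Trained networks look in a picture, given as the dict that the camera call returned (one of the last four; its "shot" number tells which), for a name from the list of things; names that differ only in an ending like _2 or _b are one class to them, and where a whole thing is asked for, a point or a joint stands for the part that bears it (a point fixed in the world has none). Each returns a list of dicts, best first, with "score" (0 to 1); they miss things now and then, are a little off and sometimes report something else, mostly with a low value. They report only what shows in the picture. A call takes as long as a camera call.
- eyes.silhouettes(picture, name): "mask" (420x560 bool, what is visible of it) and "box" ([left, top, right, bottom] in pixels, round what is visible of it).
The state is a dict: "time": time; "joint_pos": joint angles; "qd": joint speeds; "effort": joint torques, N m; "position": TCP position; "tool_rot": TCP orientation; "ft_force": force on the tool from outside, world axes, zero at the start; "wrist_torque": the same for the moment, N m; "finger_gap": finger opening in mm.
Only numpy, scipy, OpenCV 4.12 (cv2) and the standard library are available. Lean on these libraries where they do the work, as an engineer would, in place of code of your own. Each camera call takes 0.05 s, during which the arm holds its last target.

## Working session

There is one attempt and no reset: what is moved stays moved. The work goes in short steps, Python scripts to look and compute and a tool call to move; the robot and the scene stay as the last step left them, time stands still between calls to the robot, and variables do not carry over. Pictures are saved under pics/ and viewed, and the job is handed in when it is done.

Besides the shell and the picture viewer there is one more tool, called after ">>>" as a command line: name --argument value ..., lists and objects as JSON in quotes. carry_out: Moves the arm, as the interface text tells. Its arguments: {"type":"object","properties":{"plan":{"type":"array"},"grip_force":{"type":"number"}},"required":["plan"]}

```bash
ls; mkdir -p pics
cat > h.py <<'E'
import numpy as np, cv2, pickle
from plant import robot, eyes
def proj(p,pic):
    E=np.array(pic["extrinsics"]);K=np.array(pic["camera_matrix"])
    c=np.linalg.inv(E)@np.append(p,1); v=np.array([c[0],-c[1],-c[2]]); u=K@v; return u[:2]/u[2]
def ray(uv,pic):
    E=np.array(pic["extrinsics"]);K=np.array(pic["camera_matrix"])
    v=np.linalg.inv(K)@np.array([uv[0],uv[1],1.]); d=E[:3,:3]@np.array([v[0],-v[1],-v[2]]); return E[:3,3],d
def onz(uv,z,pic):
    o,d=ray(uv,pic); return o+d*(z-o[2])/d[2]
E
python3 - <<'E'
from h import *
print(robot.get_state(), robot.tip_reach)
for n in ["scene","top"]:
    p=eyes.read_camera(n); print(p.keys()); print(p["camera_matrix"],p["extrinsics"])
    pickle.dump({k:v for k,v in p.items()},open(n+".pkl","wb"))
    cv2.imwrite(f"pics/{n}0.png",p["color"])
    for o in ["filter_base","cover","swing_bolt","bolt_nut","petri_dish","beaker","brown_bottle","forceps"]:
        r=eyes.silhouettes(p,o)
        print(n,o,[(round(x["score"],2),x["box"]) for x in r[:3]])
E
```

```text
pics
{'time': 0.0, 'joint_pos': array([-1.31887882,  0.46942852, -0.04858369,  1.53366982,  0.02413704,
        1.14098781, -0.08232733]), 'qd': array([ 0.00040762,  0.00020837, -0.00037123, -0.00016956,  0.00080612,
       -0.00095621, -0.00119773]), 'effort': array([ 8.03146540e-04, -5.07977414e+01, -8.09146604e-02, -2.36149353e+01,
       -6.15722523e-02,  3.79925582e-02,  1.89656262e-04]), 'position': array([186.90235943, 647.94295065, 193.21837227]), 'tool_rot': array([ 6.15295303e-04,  7.99103006e-01,  6.01193378e-01, -7.28239474e-04]), 'ft_force': array([ 0.62034212, -0.30673695,  0.16288129]), 'wrist_torque': array([ 0.06622335,  0.01144409, -0.01219016]), 'finger_gap': 87.31627028942825} 11.0
dict_keys(['color', 'camera_matrix', 'extrinsics', 'shot'])
[[391.67524407   0.         287.41591419]
 [  0.         391.67524407 216.2895178 ]
 [  0.           0.           1.        ]] [[ 5.66693471e-01  4.57871218e-01 -6.84990845e-01 -2.97849736e+02]
 [-8.23927759e-01  3.13660913e-01 -4.71974449e-01 -5.68963639e+02]
 [-1.24866142e-03  8.31847810e-01  5.55002398e-01  7.41980908e+02]
 
[... 683 characters left out ...]
85]
 [  0.           0.           1.        ]] [[-1.63712623e-02  9.94956252e-01 -9.89648369e-02  3.83703176e+02]
 [-9.99850725e-01 -1.57438352e-02  7.11759120e-03 -3.03996350e+01]
 [ 5.52360578e-03  9.90665878e-02  9.95065476e-01  1.25276431e+03]
 [ 0.00000000e+00  0.00000000e+00  0.00000000e+00  1.00000000e+00]]
top filter_base [(0.92, [263.6, 166.8, 330.1, 213.3])]
top cover [(0.61, [265.0, 172.3, 314.5, 208.5])]
top swing_bolt []
top bolt_nut [(0.61, [313.8, 195.1, 329.6, 200.6])]
top petri_dish [(0.64, [157.6, 210.6, 176.3, 229.8])]
top beaker [(0.74, [152.9, 176.0, 178.7, 199.1])]
top brown_bottle [(0.71, [371.1, 185.6, 386.5, 203.6])]
top forceps [(0.58, [365.0, 199.9, 374.1, 236.2])]
```

Run:
```python
import cv2
a=cv2.imread("pics/scene0.png");b=cv2.imread("pics/top0.png")
cv2.imwrite("pics/s1.png",cv2.resize(a[170:320,170:420],None,fx=3.2,fy=3.2,interpolation=cv2.INTER_CUBIC))
cv2.imwrite("pics/t1.png",cv2.resize(b[130:250,240:400],None,fx=5,fy=5,interpolation=cv2.INTER_CUBIC))
```

```text
(no output)
```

View pics/s1.png

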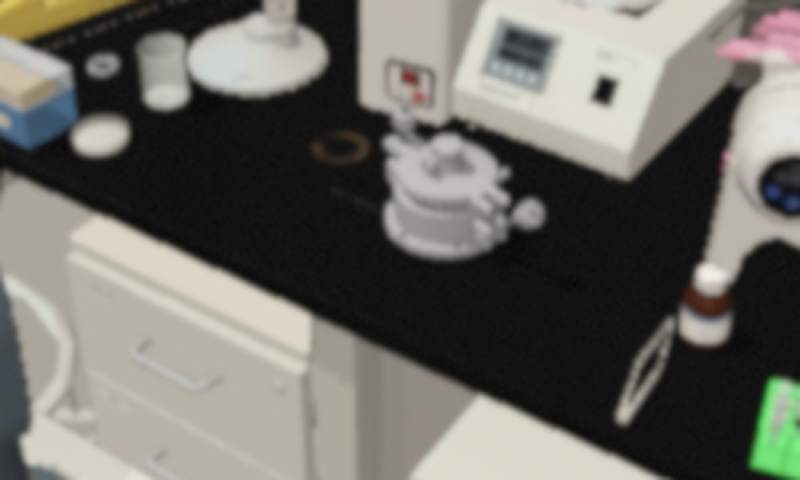

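View pics/t1.png

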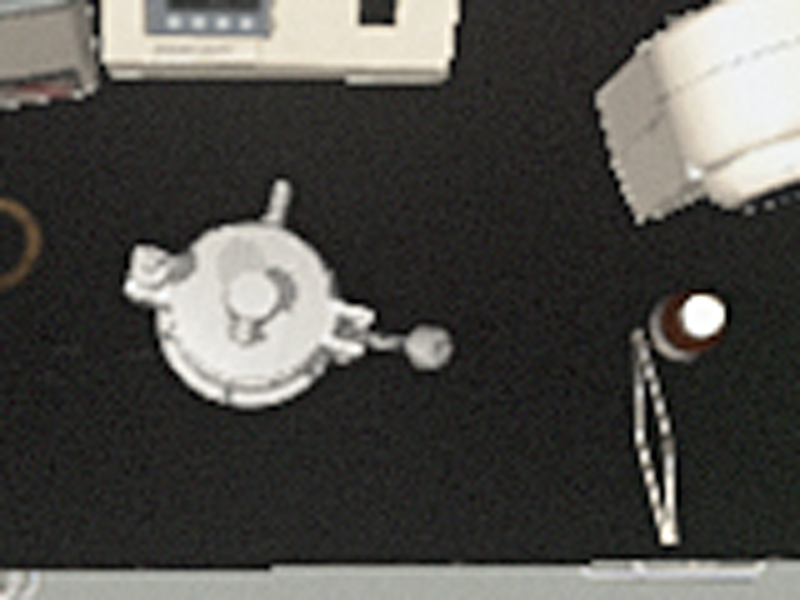

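View pics/top0.png

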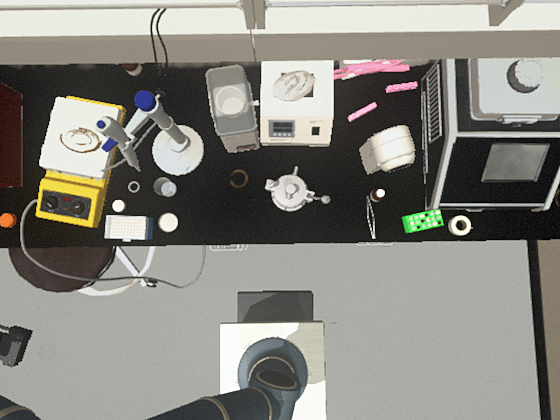

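View pics/scene0.png

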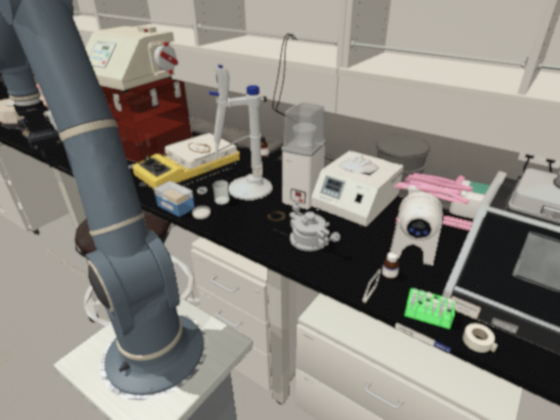

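```bash
cat > fit.py <<'E'
from h import *
from scipy.optimize import least_squares
T=pickle.load(open("top.pkl","rb"));S=pickle.load(open("scene.pkl","rb"))
def W(l,q):
    c,s=np.cos(q[2]),np.sin(q[2]); return np.array([q[0]+c*l[0]-s*l[1],q[1]+s*l[0]+c*l[1],l[2]])
def nut(t,r=66): return [-62-r*np.sin(t),0,26+r*np.cos(t)]
def res(q):
    obs=[(T,[0,0,92],(290.4,188.5)),(T,[62,0,104],(269.8,183.8)),(T,nut(q[3]),(325.4,199.3)),(S,[0,0,90],(311.2,216)),(S,nut(q[3]),(335,236.5)),(S,[62,0,104],(296,206))]
    return np.concatenate([proj(W(l,q),p)-np.array(uv) for p,l,uv in obs])
for y0 in (1.5,-1.5,2.5):
    r=least_squares(res,[500,0,y0,1.0],loss="soft_l1"); print(r.x,r.cost,r.fun.round(1))
q=r.x
print("hinge",W([-62,0,26],q),"nut",W(nut(q[3]),q))
E
python3 fit.py
```

```text
[548.0447547  -65.99861079   1.30447183   0.77649639] 4.260930270176231 [ 0.6  0.8  0.7 -0.3  0.6 -0.2 -1.9 -0.6 -0.1 -0.2 -0.3 -2.8]
[ 551.10810333  -65.80878518    7.6555305  -487.87383351] 26.277816843762984 [ 0.5 -0.3  0.3  0.  -0.2  0.1 -1.4 -1.1  1.8 22.5 -0.8 -2.8]
[548.04475473 -65.99861089  -4.97871347   0.77649639] 4.260930270176244 [ 0.6  0.8  0.7 -0.3  0.6 -0.2 -1.9 -0.6 -0.1 -0.2 -0.3 -2.8]
hinge [ 531.72714233 -125.81278584   26.        ] nut [ 519.55426485 -170.43393543   73.08263017]
```

```bash
cat > ov.py <<'E'
import fit
from fit import *
import sys
def draw(q,name,dz=0):
    for P,n,(r0,r1,c0,c1),f in ((T,"t",(155,225,255,345),8.5),(S,"s",(190,260,275,355),8.5)):
        im=cv2.resize(P["color"][r0:r1,c0:c1],None,fx=f,fy=f,interpolation=cv2.INTER_CUBIC)
        def pl(ls,col,closed=False):
            pts=np.array([(proj(W(l,q),P)-[c0,r0]+0.5)*f for l in ls]).astype(np.int32)
            cv2.polylines(im,[pts],closed,col,1)
        a=np.linspace(0,2*np.pi,60)
        def circ(r,z,col): pl([[r*np.cos(t),r*np.sin(t),z] for t in a],col)
        circ(58,0,(0,255,0));circ(48,64,(255,255,0));circ(15,92,(0,0,255));circ(50,44,(0,255,0))
        pl([[62,0,60],[62,0,108]],(255,0,255))
        t=q[3]; pl([[-62,0,26],nut(t,80)],(255,0,255))
        for r in (58,74): 
            c=np.array(nut(t,r)); pl([c+11*(np.cos(k)*np.array([0,1,0])+np.sin(k)*np.array([np.cos(t),0,-np.sin(t)])) for k in a],(0,128,255))
        pl([[0,-50,20],[0,-80,20]],(0,255,255))
        cv2.imwrite(f"pics/{name}{n}.png",im[:600,:800])
if __name__=="__main__":
    draw(q,"ov1")
E
python3 ov.py
```

```text
[548.0447547  -65.99861079   1.30447183   0.77649639] 4.260930270176231 [ 0.6  0.8  0.7 -0.3  0.6 -0.2 -1.9 -0.6 -0.1 -0.2 -0.3 -2.8]
[ 551.10810333  -65.80878518    7.6555305  -487.87383351] 26.277816843762984 [ 0.5 -0.3  0.3  0.  -0.2  0.1 -1.4 -1.1  1.8 22.5 -0.8 -2.8]
[548.04475473 -65.99861089  -4.97871347   0.77649639] 4.260930270176244 [ 0.6  0.8  0.7 -0.3  0.6 -0.2 -1.9 -0.6 -0.1 -0.2 -0.3 -2.8]
hinge [ 531.72714233 -125.81278584   26.        ] nut [ 519.55426485 -170.43393543   73.08263017]
```

View pics/ov1t.png

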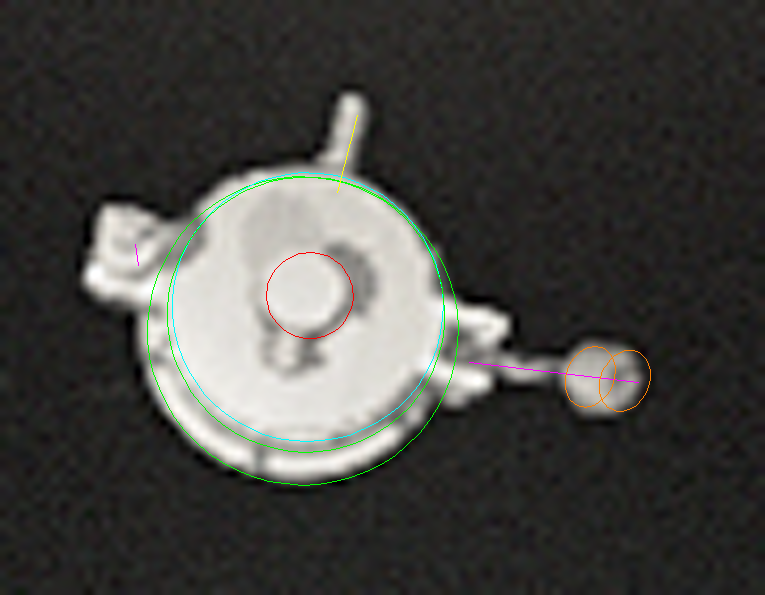

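View pics/ov1s.png

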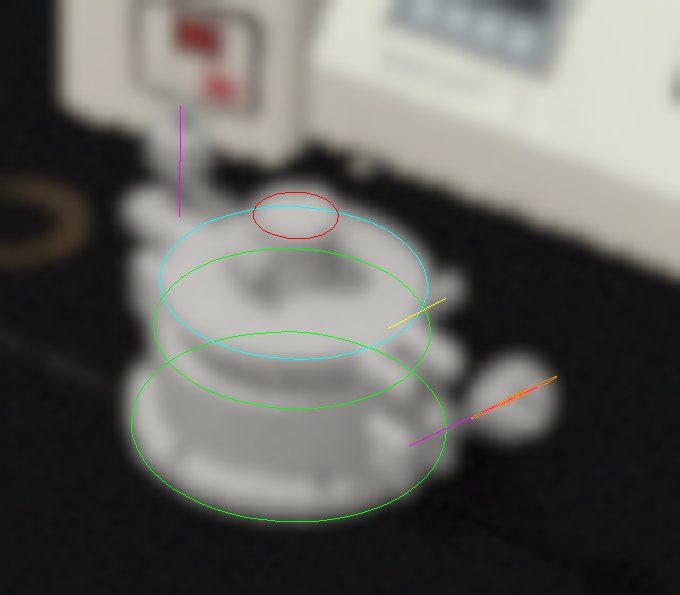

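```bash
cat > fit.py <<'E'
from h import *
from scipy.optimize import least_squares
T=pickle.load(open("top.pkl","rb"));S=pickle.load(open("scene.pkl","rb"))
def W(l,q):
    c,s=np.cos(q[2]),np.sin(q[2]); return np.array([q[0]+c*l[0]-s*l[1],q[1]+s*l[0]+c*l[1],l[2]])
def nut(t,r=66): return [-62-r*np.sin(t),0,26+r*np.cos(t)]
t=lambda u,v:(255+(u+.5)/8.5-.5,155+(v+.5)/8.5-.5)
s=lambda u,v:(275+(u+.5)/8.5-.5,190+(v+.5)/8.5-.5)
obs=[(T,[0,0,92],t(307,293)),(T,[0,-82,20],t(353,97)),(T,'n',t(598,380)),(T,[0,-58,20],t(337,172)),
 (S,[0,0,92],s(298,205)),(S,'n',s(511,400))]
def res(q):
    r=[]
    for p,l,uv in obs:
        l=nut(q[3]) if l=='n' else l
        e=proj(W(l,q),p)-np.array(uv)
        if p is S: e=e-q[4:6]
        if l[1]==-82 or l[1]==-58: 
            d=proj(W([0,-80,20],q),p)-proj(W([0,-50,20],q),p); d/=np.linalg.norm(d); e=np.array([e@[-d[1],d[0]]])
        r.append(e)
    return np.concatenate(r+[q[4:6]])
r=least_squares(res,[548,-66,1.3,.8,0,0]);q=r.x
if __name__=="__main__":print(q,r.cost,r.fun.round(1))
if __name__=="__main__":print("hinge",W([-62,0,26],q),"nut",W(nut(q[3]),q))
E
python3 fit.py; sed -i 's/0,-np.sin(t)\]/0,np.sin(t)]/; s/"ov1"/"ov2"/' ov.py; python3 ov.py
```

```text
[ 5.49657435e+02 -6.35003142e+01  1.29075847e+00  8.05759909e-01
 -3.59733074e-01  1.84825273e-01] 0.719093353763679 [-0.6 -0.3  0.4  0.5 -0.1 -0.  -0.4  0.5  0.  -0.3 -0.4  0.2]
hinge [ 532.52112857 -123.08510268   26.        ] nut [ 519.36222248 -168.84004168   71.70917575]
```

View pics/ov2t.png

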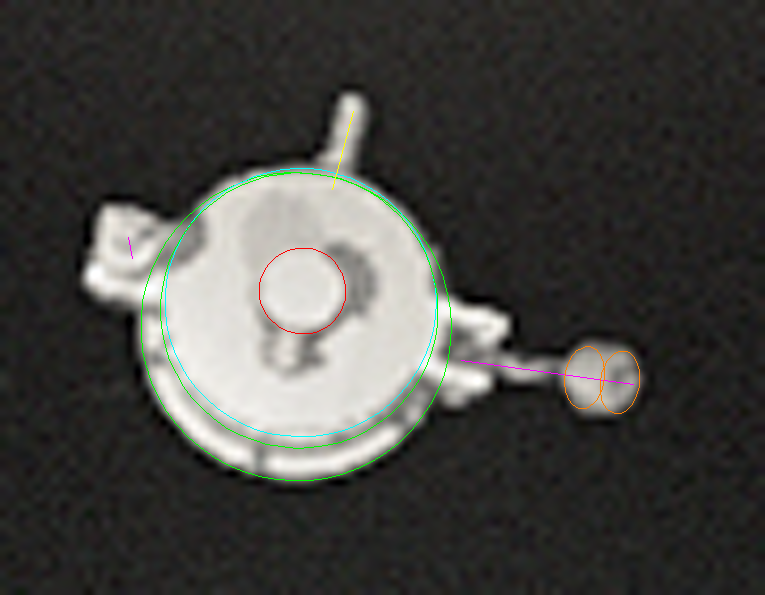

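View pics/ov2s.png

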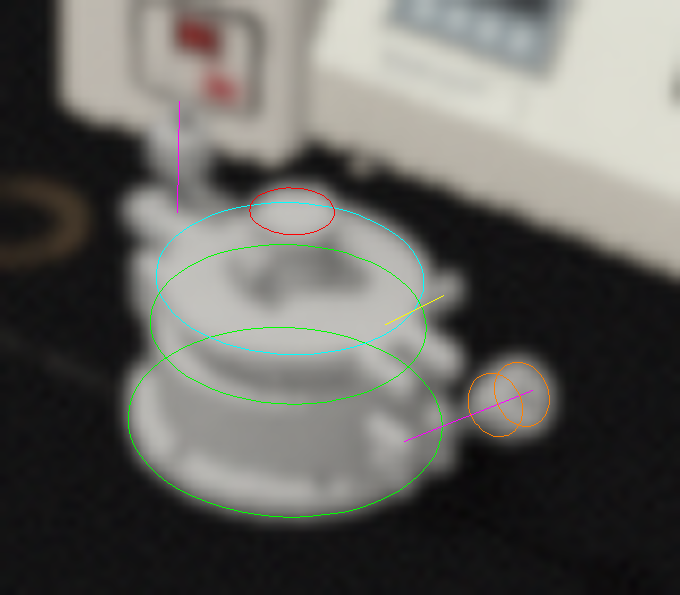

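```bash
cat > plan.py <<'E'
from h import *
from scipy.spatial.transform import Rotation as R
def show(targets, twists=None, st=None):
    """targets world TCP; print tool-frame shifts from current"""
    st=st or robot.get_state(); w,x,y,z=st["tool_rot"]; r=R.from_quat([x,y,z,w]).as_matrix()
    ang=np.arctan2(r[1,0],r[0,0]); print("pos",st["position"].round(1),"toolx ang",ang.round(3),"zax",r[:,2].round(3),"F",st["ft_force"].round(1),"gap",st["finger_gap"].round(1),"t",st["time"])
    for p in targets: print(np.round(r.T@(np.array(p)-st["position"]),1).tolist())
    return ang
E
python3 - <<'E'
from plan import *
from fit import onz,T,S,t,s,obs
for i in (0,):print("boss top",onz(obs[0][2],92,T),"scene",onz(obs[4][2],92,S))
print("nut top z72",onz(obs[2][2],72,T), "scene",onz(obs[5][2],72,S))
A=[74,66,58,50,42,34,26,18,10,2,-6,-12]
rr=np.linspace(640,530,12)
rr=[640,610,580,550,530,530,530,530,530,530,530,535]
P=[[r*np.cos(np.radians(a)),r*np.sin(np.radians(a)),194] for a,r in zip(A,rr)]
show(P+[[519.3,-169,194]])
E
```

```text
boss top [548.75037853 -65.15741472  92.        ] scene [553.97082057 -63.47464149  92.        ]
nut top z72 [ 519.15421799 -167.43680269   72.        ] scene [ 519.13244766 -170.01835849   72.        ]Traceback (most recent call last):
  File "<stdin>", line 9, in <module>
  File "plan.py", line 6, in show
    ang=np.arctan2(r[1,0],r[0,0]); print("pos",st["position"].round(1),"toolx ang",ang.round(3),"zax",r[:,2].round(3),"F",st["ft_force"].round(1),"gap",st["finger_gap"].round(1),"t",st["time"])
                                                                                                                                                        ^^^^^^^^^^^^^^^^^^^^^^
AttributeError: 'float' object has no attribute 'round'
```

```bash
sed -i 's/st\["finger_gap"\].round(1)/round(st["finger_gap"],1)/' plan.py
python3 - <<'E'
from plan import *
A=[73,71,69,66.5,63,59,55,51,46.5,42,37.5,33]
rr=[640,605,575,545,530,530,530,530,530,530,530,530]
P=[[r*np.cos(np.radians(a)),r*np.sin(np.radians(a)),194] for a,r in zip(A,rr)]
show(P)
E
```

```text
pos [187.  648.6 194.3] toolx ang 1.29 zax [ 0.  0. -1.] F [0.8 0.5 0.2] gap 87.2 t 0.9
[-35.1, 10.2, 0.3]
[-70.8, 30.8, 0.3]
[-102.1, 49.3, 0.3]
[-134.6, 70.3, 0.3]
[-154.6, 100.4, 0.3]
[-162.9, 136.4, 0.3]
[-173.6, 171.8, 0.3]
[-186.8, 206.4, 0.3]
[-204.5, 244.0, 0.3]
[-225.1, 280.2, 0.3]
[-248.5, 314.6, 0.3]
[-274.5, 347.1, 0.2]
```

>>> carry_out --plan '[{"travel":[-35,10,0],"twist":0.02,"grip":1},{"travel":[-71,31,0],"twist":0.05,"grip":1},{"travel":[-102,49,0],"twist":0.09,"grip":1},{"travel":[-134,70,0],"twist":0.14,"grip":1},{"travel":[-154,100,0],"twist":0.2,"grip":1},{"travel":[-163,136,0],"twist":0.27,"grip":1},{"travel":[-173,172,0],"twist":0.34,"grip":1},{"travel":[-187,206,0],"twist":0.41,"grip":1},{"travel":[-204,244,0],"twist":0.48,"grip":1},{"travel":[-225,280,0],"twist":0.55,"grip":1},{"travel":[-248,314,0],"twist":0.63,"grip":1},{"travel":[-274,347,0],"twist":0.7,"grip":1}]'

```text
time: 1.9
position: [445.8, 288.3, 194.6]
tool_rot: [-0.0, 0.957, 0.289, 0.001]
ft_force: [0.3, -0.5, 0.1]
finger_gap: 87.1
```

Run:
```python
from plan import *
A=[29,25,20.5,16,11.5,7,2.5,-2,-6.5,-11,-15.5,-18]
rr=[530]*11+[546]
P=[[r*np.cos(np.radians(a)),r*np.sin(np.radians(a)),194] for a,r in zip(A,rr)]
P[-1]=[519.3,-169,194]
print(robot.get_state()["joint_pos"].round(2))
print(-0.286-show(P))
```

```text
[-0.86  0.23  0.25  1.89 -0.07  1.03  0.  ]
pos [445.8 288.3 194.6] toolx ang 0.587 zax [ 0.001  0.001 -1.   ] F [ 0.3 -0.5  0.1] gap 87.1 t 1.9
[-2.5, 35.9, 0.6]
[-6.8, 72.7, 0.6]
[-14.6, 113.5, 0.6]
[-25.7, 153.7, 0.5]
[-39.8, 192.8, 0.5]
[-57.0, 230.7, 0.5]
[-77.1, 267.1, 0.4]
[-99.9, 301.9, 0.4]
[-125.5, 334.8, 0.4]
[-153.5, 365.5, 0.3]
[-183.9, 394.0, 0.3]
[-191.9, 421.5, 0.3]
-0.8725906812544559
```

>>> carry_out --plan '[{"travel":[-2,36,0],"twist":0.07,"grip":1},{"travel":[-7,73,0],"twist":0.14,"grip":1},{"travel":[-15,113,0],"twist":0.21,"grip":1},{"travel":[-26,153,0],"twist":0.28,"grip":1},{"travel":[-40,192,0],"twist":0.36,"grip":1},{"travel":[-57,230,0],"twist":0.44,"grip":1},{"travel":[-77,266,0],"twist":0.52,"grip":1},{"travel":[-100,301,0],"twist":0.6,"grip":1},{"travel":[-125,334,0],"twist":0.68,"grip":1},{"travel":[-153,364,0],"twist":0.76,"grip":1},{"travel":[-184,392,0],"twist":0.84,"grip":1},{"travel":[-192,421,0],"twist":0.872,"grip":1}]'

```text
time: 2.9
position: [515.3, -171.7, 194.7]
tool_rot: [-0.0, 0.989, -0.145, -0.001]
ft_force: [0.2, 0.7, 0.5]
finger_gap: 86.9
```

Run:
```python
from plan import *
print(robot.get_state()["joint_pos"].round(2))
show([[519.3,-168.5,120],[519.3,-168.5,64]])
for n in ("top","scene"):
    p=eyes.read_camera(n); c=p["color"]
    cv2.imwrite(f"pics/{n}1.png",cv2.resize(c[110:310,180:446] if n=="scene" else c[110:310,180:446],None,fx=3,fy=3,interpolation=cv2.INTER_CUBIC)[:600,:800])
```

```text
[-0.27  0.28  0.64  1.88 -0.19  1.05  0.15]
pos [ 515.3 -171.7  194.7] toolx ang -0.291 zax [-0.001  0.    -1.   ] F [0.2 0.7 0.5] gap 86.9 t 2.9
[3.0, -4.2, 74.7]
[3.1, -4.2, 130.7]
```

View pics/top1.png

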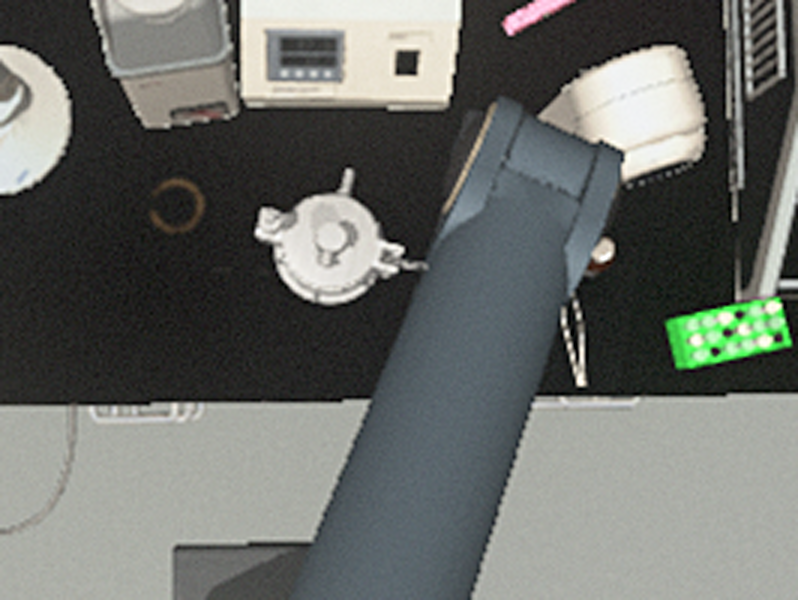

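View pics/scene1.png

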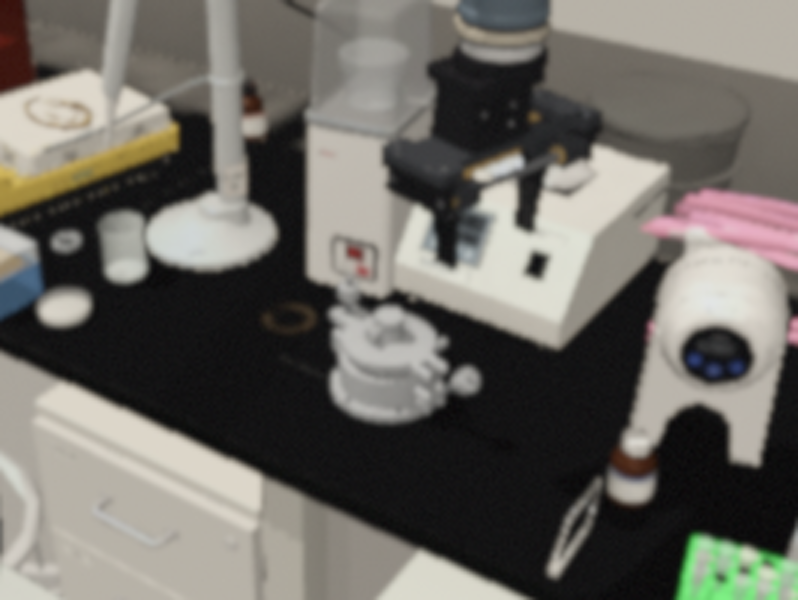

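Run:
```python
from plan import *
show([[519.3,-168.5,120],[519.3,-168.5,64]])
```

```text
pos [ 518.8 -173.5  195.1] toolx ang -0.292 zax [ 0.002 -0.003 -1.   ] F [ 1.5 -0.3 -0.4] gap 87.0 t 3.0
[-1.2, -5.2, 75.1]
[-1.4, -5.3, 131.1]
```

>>> carry_out --plan '[{"travel":[-1,-5,25],"twist":0.0,"grip":1},{"travel":[-1,-5,50],"twist":0.0,"grip":1},{"travel":[-1,-5,75],"twist":0.0,"grip":0.5},{"travel":[-1,-5,95],"twist":0.0,"grip":0.3},{"travel":[-1,-5,110],"twist":0.0,"grip":0.0},{"travel":[-1,-5,120],"twist":0.0,"grip":-0.1},{"travel":[-1,-5,120],"twist":0.0,"grip":-0.1},{"travel":[-1,-5,120],"twist":0.0,"grip":-0.1}]' --grip_force 8

```text
time: 3.67
position: [519.7, -161.7, 74.3]
tool_rot: [-0.0, 0.99, -0.14, -0.0]
ft_force: [0.4, -0.0, 0.5]
finger_gap: 55.0
```

Run:
```python
from plan import *
show([[519.3,-168.5,64]])
for n in ("scene",):
    p=eyes.read_camera(n); c=p["color"]
    cv2.imwrite(f"pics/{n}2.png",cv2.resize(c[180:260,270:376],None,fx=7.5,fy=7.5,interpolation=cv2.INTER_CUBIC)[:600,:800])
p=eyes.read_camera("top"); c=p["color"]
cv2.imwrite(f"pics/top2.png",cv2.resize(c[150:230,250:356],None,fx=7.5,fy=7.5,interpolation=cv2.INTER_CUBIC)[:600,:800])
show([])
```

```text
pos [ 519.7 -161.7   74.3] toolx ang -0.281 zax [-0.  0. -1.] F [ 0.4 -0.   0.5] gap 55.0 t 3.6667
[1.6, 6.7, 10.3]
pos [ 520.4 -162.2   75.3] toolx ang -0.282 zax [ 0.002 -0.    -1.   ] F [-0.1  0.6 -0. ] gap 47.0 t 3.7667
```

View pics/scene2.png

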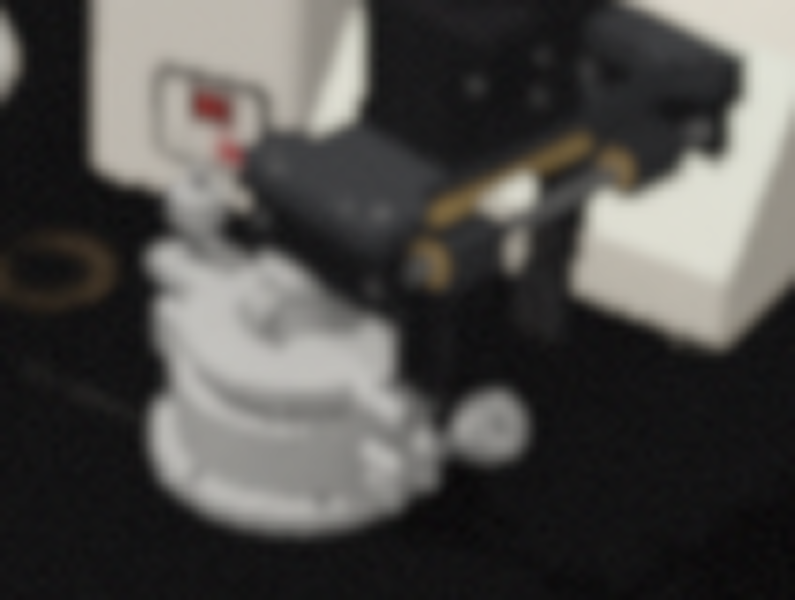

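View pics/top2.png

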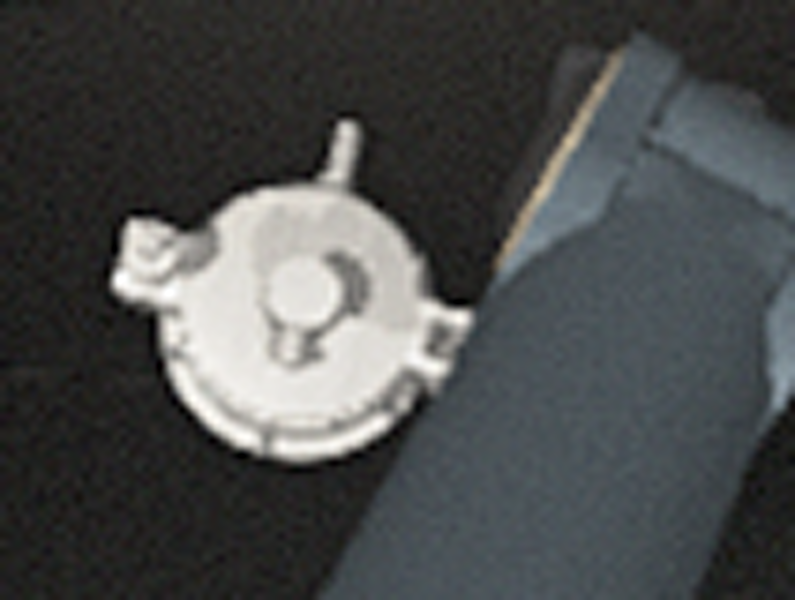

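Run:
```python
from plan import *
show([[519.3,-168.5,64],[519.3,-168.5,66]])
p=eyes.read_camera("scene"); c=p["color"]
for g in (23.5,35):
  for s in (1,-1):
    for z in (64,83,110): print(g,s,z,(proj([520.4+s*g*.96,-162.2-s*g*.28,z],p)-[270,180])*7.5)
im=cv2.resize(c[180:260,270:376],None,fx=7.5,fy=7.5,interpolation=cv2.INTER_CUBIC)[:600,:800]
im=(255*(im/255.)**0.4).astype(np.uint8)
cv2.imwrite("pics/g3.png",im); show([])
```

```text
pos [ 520.4 -162.2   75.3] toolx ang -0.282 zax [ 0.002 -0.    -1.   ] F [-0.1  0.6 -0. ] gap 47.0 t 3.7667
[0.7, 6.4, 11.3]
[0.7, 6.4, 9.3]
23.5 1 64 [510.60279146 409.82625319]
23.5 1 83 [514.08535962 370.04334089]
23.5 1 110 [519.14752898 312.21594726]
23.5 -1 64 [423.1984663  456.36963016]
23.5 -1 83 [425.92535507 416.14212334]
23.5 -1 110 [429.89109638 357.63886254]
35 1 64 [531.4159075  398.74313227]
35 1 83 [535.07305893 359.0688929 ]
35 1 110 [540.38835721 301.4064144 ]
35 -1 64 [401.22027086 468.07316352]
35 -1 83 [403.75141535 427.73685532]
35 -1 110 [407.43295267 369.06789157]
pos [ 520.4 -162.2   75.4] toolx ang -0.282 zax [ 0.002 -0.    -1.   ] F [-0.3 -0.2  1. ] gap 43.9 t 3.8167
```

View pics/g3.png

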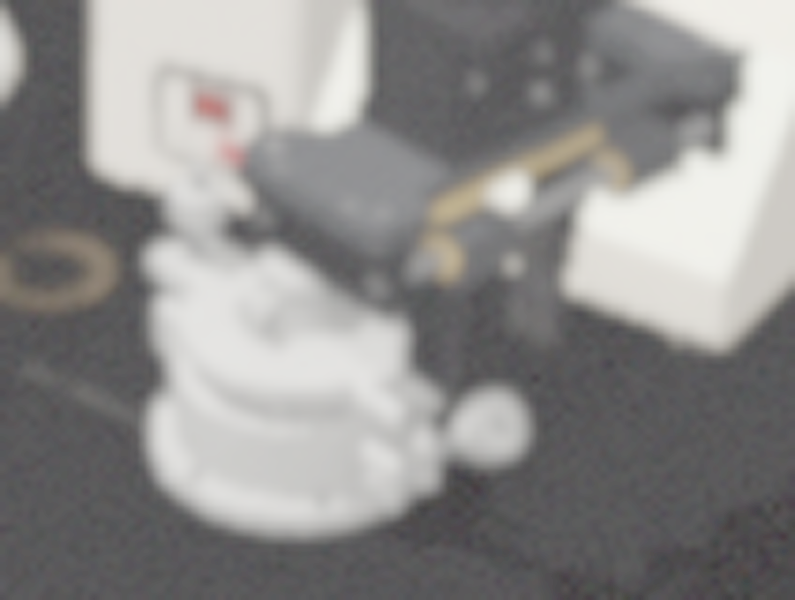

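Run:
```python
from plan import *
p=eyes.read_camera("scene"); c=p["color"]
for P in ([516.8,-172,195],):
  for s in (1,-1):
    for dz in (-11,0,20,62):print((proj([P[0]+s*48*.96,P[1]-s*48*.28,P[2]+dz],p)-[180,110])*3)
im=c.copy()
im=cv2.resize(im[150:250,270:400],None,fx=6,fy=6,interpolation=cv2.INTER_CUBIC)
im=(255*(im/255.)**0.35).astype(np.uint8)
im=cv2.detailEnhance(im)
st=robot.get_state();P=st["position"]; g=st["finger_gap"]/2
print(P,g)
for gg in (g,g+15):
  for s in (1,-1):
    pts=[((proj([P[0]+s*gg*.96+w*.28,P[1]-s*gg*.28+w*.96,P[2]+dz],p)-[270,150])*6).astype(int) for w,dz in ((-9.5,40),(-9.5,-11),(9.5,-11),(9.5,40))]
    cv2.polylines(im,[np.array(pts)],True,(0,0,255) if gg==g else (0,255,0),1)
cv2.imwrite("pics/g4.png",im)
```

```text
[509.84408563 264.21762227]
[510.89525043 253.89765465]
[512.83739046 234.83040441]
[517.0508581  193.46405575]
[434.17417847 300.06718201]
[434.82588223 289.45251217]
[436.03093028 269.8252092 ]
[438.64954877 227.17428019]
[ 520.30732395 -162.23021596   75.29001907] 20.9970649730802
```

View pics/g4.png

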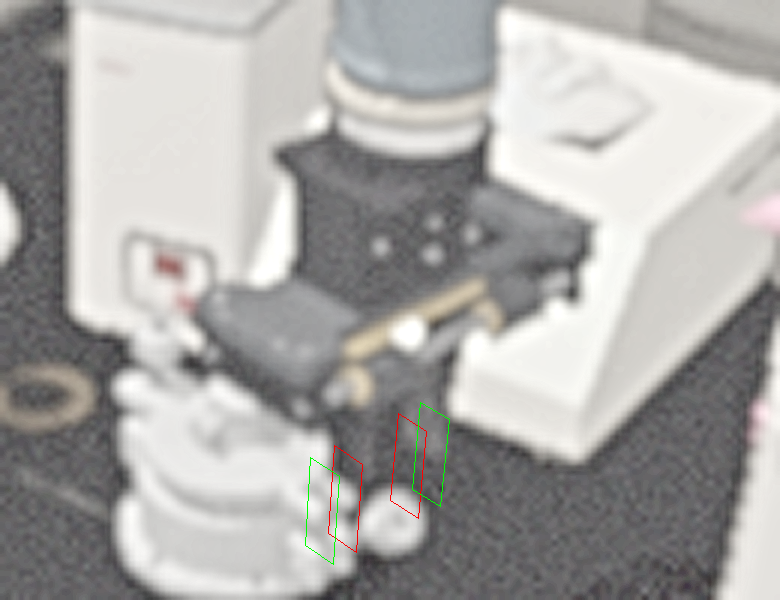

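```bash
cat > ovg.py <<'E'
from plan import *
def go(name,r0,r1,c0,c1,f,gam=.45,cam="scene",P=None):
    p=eyes.read_camera(cam);c=p["color"]
    st=robot.get_state();P=st["position"]; g=st["finger_gap"]/2; print(P,g*2,st["ft_force"].round(1),st["time"])
    w,x,y,z=st["tool_rot"]; r=R.from_quat([x,y,z,w]).as_matrix()
    im=cv2.resize(c[r0:r1,c0:c1],None,fx=f,fy=f,interpolation=cv2.INTER_CUBIC)
    raw=(255*(im/255.)**gam).astype(np.uint8); im=raw.copy()
    def box(lo,hi,col):
        cs=[np.array([a,b,d]) for a in (lo[0],hi[0]) for b in (lo[1],hi[1]) for d in (lo[2],hi[2])]
        for i in range(8):
            for j in range(i):
                if (cs[i]!=cs[j]).sum()==1:
                    q=[tuple(((proj(r@k+P,p)-[c0,r0]+.5)*f).astype(int).tolist()) for k in (cs[i],cs[j])]
                    cv2.line(im,q[0],q[1],col,1)
    for s in (1,-1):
        a,b=sorted((s*g,s*(g+15))); box([a,-9.5,-59],[b,9.5,11],(0,0,255))
    box([-95,-37,-130],[95,37,-59],(0,255,0))
    cv2.imwrite(f"pics/{name}.png",im); cv2.imwrite(f"pics/{name}r.png",raw)
E
python3 -c "
from ovg import *
go('g5',140,260,260,400,5)"
```

```text
[ 520.1753186  -162.22022983   75.20090727] 41.01655512405599 [-0.3 -0.1  0.7] 3.9167
```

View pics/g5.png

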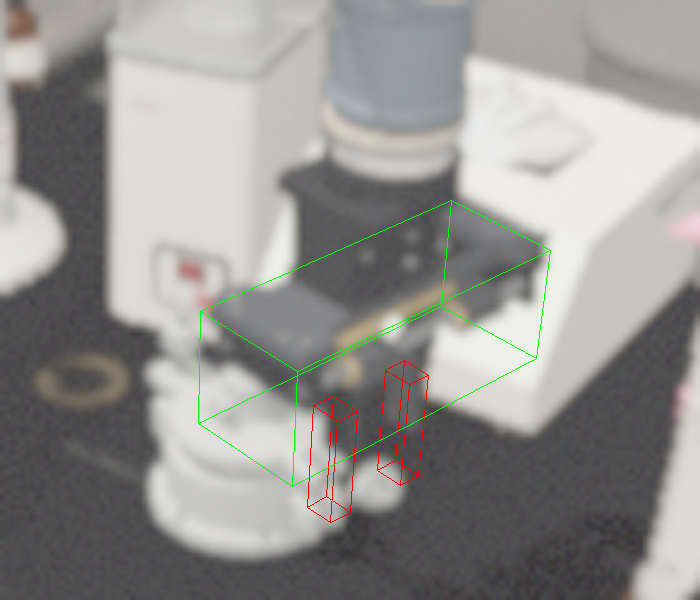

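View pics/g5r.png

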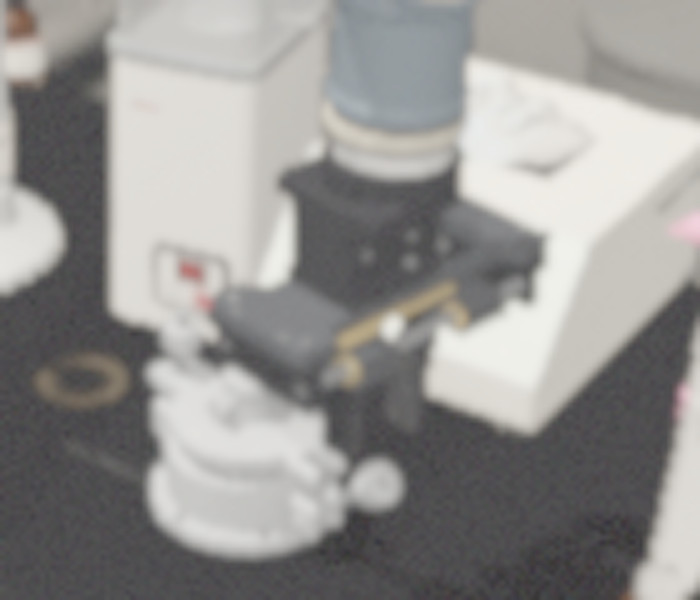

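```bash
python3 -c "
from ovg import *
acc=0
for i in range(4): acc=acc+eyes.read_camera('scene')['color'].astype(float)
acc/=4
im=acc[205:255,315:380]
im=np.clip((im-5)*255/70,0,255).astype(np.uint8)
cv2.imwrite('pics/g6.png',cv2.resize(im,None,fx=11,fy=11,interpolation=cv2.INTER_CUBIC))
show([])
"
```

```text
pos [ 519.6 -162.1   74.6] toolx ang -0.282 zax [ 0.001  0.    -1.   ] F [ 0.3 -0.1 -0.2] gap 39.6 t 4.1167
```

View pics/g6.png

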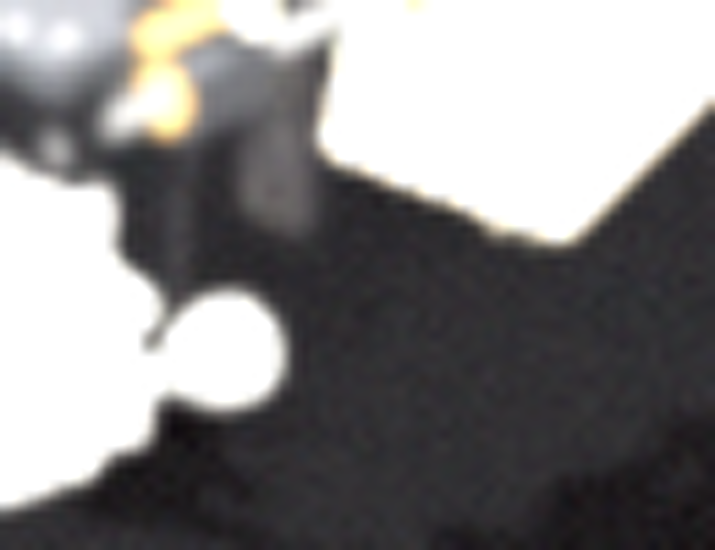

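```bash
python3 -c "
from ovg import *
go('g7',110,230,250,390,5,cam='top')
p=eyes.read_camera('top');print(proj([0,0,0],p),proj([0,0,300],p))
p=eyes.read_camera('scene');print(proj([0,0,0],p),proj([0,0,300],p))
cv2.imwrite('pics/full.png',p['color'])"
```

```text
[ 519.55084992 -162.13414905   74.45208313] 39.892408308034625 [-0.6 -0.2 -0.9] 4.1667
[271.73602081 372.80413871] [269.10606388 414.54206774]
[154.96118625 350.20922253] [124.03524774 245.11015748]
```

View pics/g7.png

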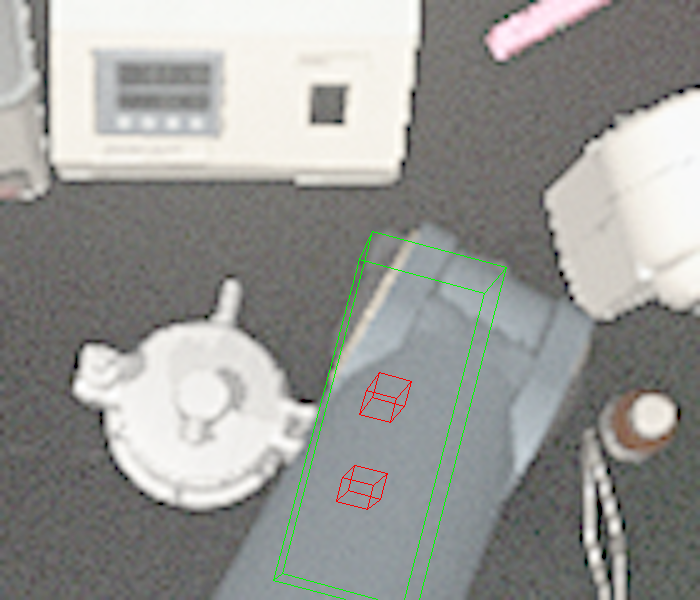

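View pics/full.png

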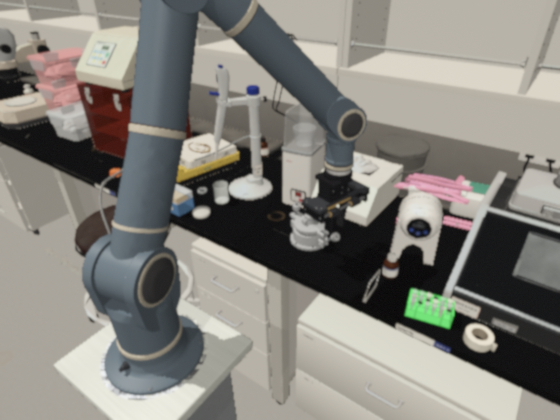

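>>> carry_out --plan '[{"travel":[1,6,5],"twist":0.0,"grip":-0.1},{"travel":[1,6,11],"twist":0.0,"grip":-0.1},{"travel":[1,6,11],"twist":0.0,"grip":-0.4},{"travel":[1,6,11],"twist":0.0,"grip":-0.6},{"travel":[1,6,11],"twist":0.0,"grip":-0.6},{"travel":[1,6,11],"twist":0.0,"grip":-0.6},{"travel":[1,6,11],"twist":0.0,"grip":-0.6},{"travel":[1,6,11],"twist":0.0,"grip":-0.6},{"travel":[1,6,11],"twist":0.0,"grip":-0.6}]' --grip_force 5

```text
time: 5.02
position: [518.8, -168.1, 63.3]
tool_rot: [-0.0, 0.99, -0.14, 0.0]
ft_force: [-0.5, -0.3, -0.5]
finger_gap: 17.9
```

```bash
python3 -c "
from ovg import *
go('g8',190,260,280,370,8.5,gam=.4)
"
```

```text
[ 518.82912524 -168.08970612   63.32823247] 17.366129268509653 [ 0.1 -0.1  0.6] 5.0667
```

View pics/g8r.png

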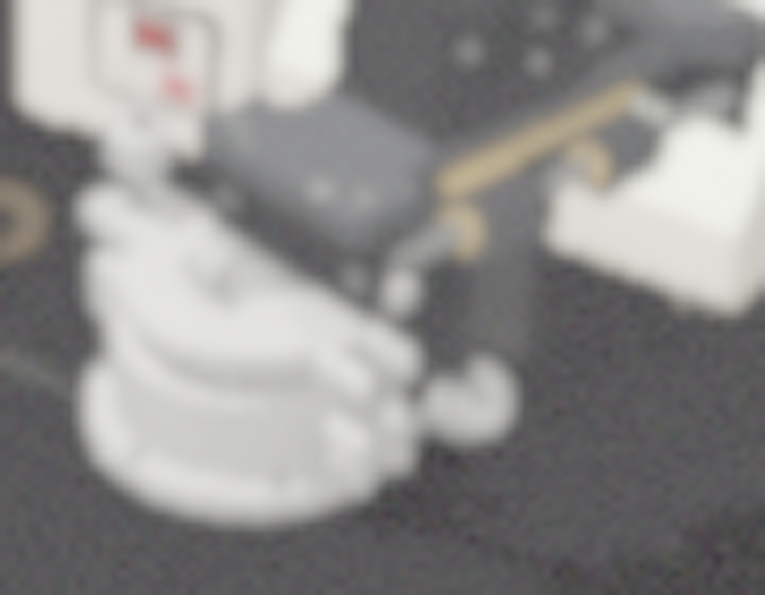

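>>> carry_out --plan '[{"travel":[0,0,0],"twist":0.0,"grip":0.0},{"travel":[0,0,0],"twist":0.0,"grip":0.0},{"travel":[0,0,0],"twist":0.0,"grip":0.0},{"travel":[0,0,0],"twist":0.0,"grip":0.0},{"travel":[0,0,7],"twist":0.0,"grip":0.0},{"travel":[0,0,14],"twist":0.0,"grip":0.0},{"travel":[0,0,14],"twist":0.0,"grip":0.0}]' --grip_force 5

```text
time: 5.65
position: [517.5, -167.6, 47.5]
tool_rot: [-0.0, 0.99, -0.14, -0.002]
ft_force: [-0.1, -0.2, 0.3]
finger_gap: 43.0
```

```bash
python3 -c "
from ovg import *
go('g9',190,260,280,370,8.5,gam=.4)
"
```

```text
[ 517.7697393  -167.84378141   48.04702372] 43.050939964347066 [0.2 0.1 0.6] 5.7
```

View pics/g9.png

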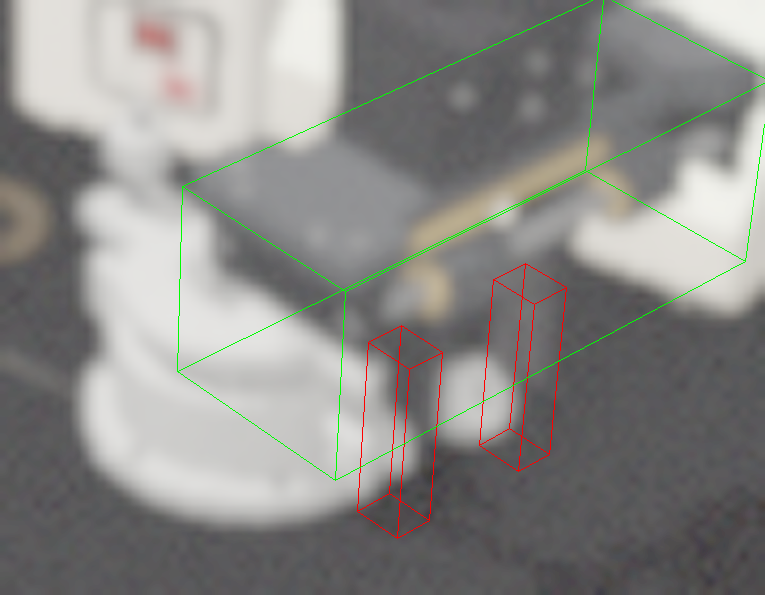

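>>> carry_out --plan '[{"travel":[1,0,0],"twist":0.0,"grip":-0.3},{"travel":[1,0,0],"twist":0.0,"grip":-0.6},{"travel":[1,0,0],"twist":0.0,"grip":-0.7},{"travel":[1,0,0],"twist":0.0,"grip":-0.7},{"travel":[1,0,0],"twist":0.0,"grip":-0.7},{"travel":[1,0,0],"twist":0.0,"grip":-0.7},{"travel":[1,0,0],"twist":0.0,"grip":-0.7}]' --grip_force 5

```text
time: 6.28
position: [520.5, -168.6, 49.5]
tool_rot: [0.0, 0.99, -0.14, 0.001]
ft_force: [2.4, 0.1, 0.2]
finger_gap: 20.5
```

```bash
python3 -c "
from ovg import *
go('g10',190,260,280,370,8.5,gam=.4)
"
```

```text
[ 520.50318323 -168.64278813   49.509111  ] 20.2139688593371 [ 2.4 -1.  -1.3] 6.3333
```

View pics/g10r.png

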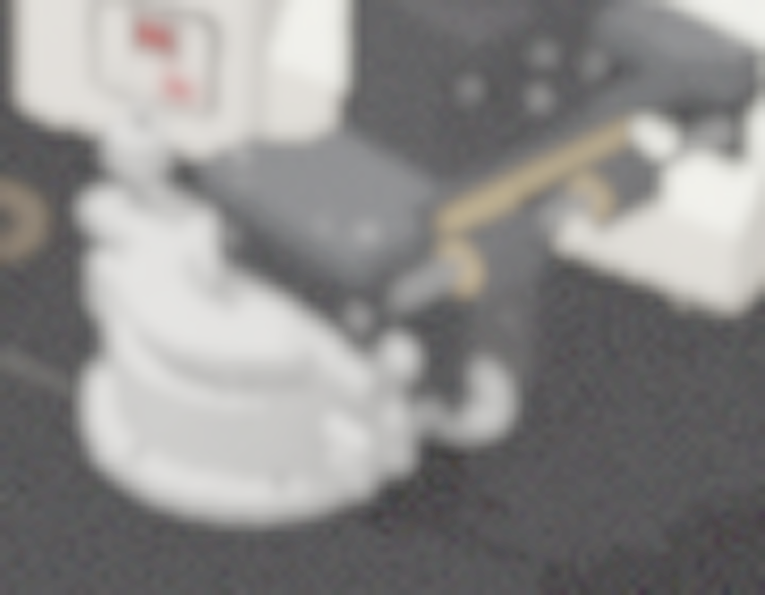

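>>> carry_out --plan '[{"travel":[0,0,0],"twist":0.0,"grip":-0.1},{"travel":[0,0,0],"twist":0.0,"grip":-0.1},{"travel":[0,0,0],"twist":0.0,"grip":-0.1},{"travel":[0,0,6],"twist":0.0,"grip":-0.1},{"travel":[0,0,12],"twist":0.0,"grip":-0.3},{"travel":[0,0,12],"twist":0.0,"grip":-0.5},{"travel":[0,0,12],"twist":0.0,"grip":-0.7},{"travel":[0,0,12],"twist":0.0,"grip":-0.7},{"travel":[0,0,12],"twist":0.0,"grip":-0.7},{"travel":[0,0,12],"twist":0.0,"grip":-0.7}]' --grip_force 5

```text
time: 7.17
position: [520.7, -168.3, 37.3]
tool_rot: [0.0, 0.99, -0.14, 0.001]
ft_force: [3.9, 0.5, -3.6]
finger_gap: 22.1
```

```bash
python3 -c "
from ovg import *
go('g11',190,260,280,370,8.5,gam=.4)
"
```

```text
[ 520.63439914 -168.28833754   37.32106169] 21.66281951844914 [ 4.2  0.3 -3.3] 7.2167
```

View pics/g11r.png

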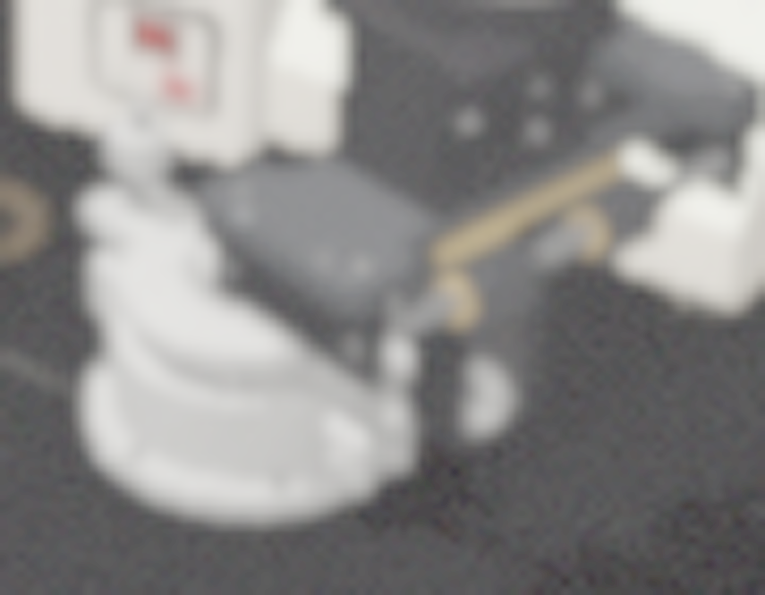

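>>> carry_out --plan '[{"travel":[1,-4,-3.5],"twist":0.0,"grip":-0.8},{"travel":[1,-8,-7],"twist":0.0,"grip":-0.8},{"travel":[1,-12,-10],"twist":0.0,"grip":-0.8},{"travel":[1,-17,-12.5],"twist":0.0,"grip":-0.8},{"travel":[1,-21.5,-15],"twist":0.0,"grip":-0.8},{"travel":[1,-26.5,-16.5],"twist":0.0,"grip":-0.8},{"travel":[1,-29,-17.5],"twist":0.0,"grip":-0.8},{"travel":[1,-32,-18],"twist":0.0,"grip":-0.8},{"travel":[1,-32,-18],"twist":0.0,"grip":-0.8}]' --grip_force 8

```text
time: 7.97
position: [529.5, -137.7, 55.9]
tool_rot: [-0.0, 0.99, -0.14, -0.0]
ft_force: [-2.5, -0.6, 5.5]
finger_gap: 21.3
```

```bash
python3 -c "
from ovg import *
go('g12',190,260,280,370,8.5,gam=.4)
"
```

```text
[ 529.47939381 -137.74904354   55.85240855] 21.516353693365186 [-2.8 -0.4  6. ] 8.0167
```

View pics/g12r.png

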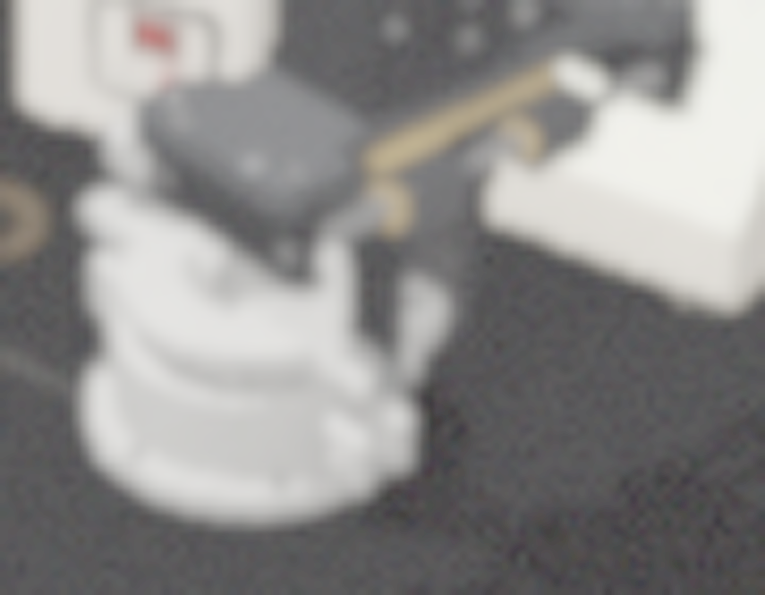

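>>> carry_out --plan '[{"travel":[-0.5,-4,-1.5],"twist":0.0,"grip":-0.8},{"travel":[-0.5,-8,-2.5],"twist":0.0,"grip":-0.8},{"travel":[-0.5,-12,-3],"twist":0.0,"grip":-0.8},{"travel":[-0.5,-15,-3.5],"twist":0.0,"grip":-0.8},{"travel":[-0.5,-15,-3.5],"twist":0.0,"grip":-0.8},{"travel":[-0.5,-15,-3.5],"twist":0.0,"grip":-0.8}]' --grip_force 8

```text
time: 8.52
position: [533.8, -122.4, 58.6]
tool_rot: [-0.0, 0.99, -0.14, 0.0]
ft_force: [3.4, -0.3, -3.7]
finger_gap: 21.7
```

```bash
python3 -c "
from ovg import *
go('g13',190,260,280,370,8.5,gam=.4)
"
```

```text
[ 533.7477027  -122.58157808   58.59043239] 21.68659840629569 [ 3.8 -0.4 -3.2] 8.5667
```

View pics/g13r.png

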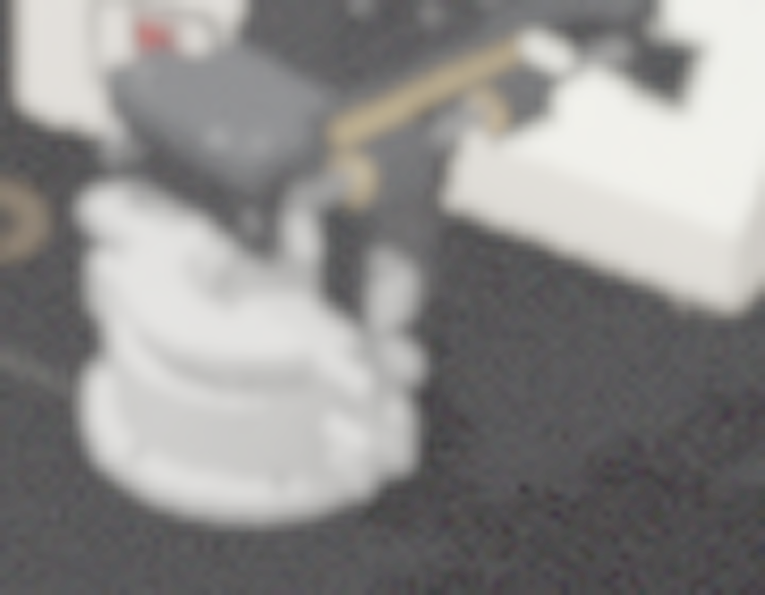

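>>> carry_out --plan '[{"travel":[0,-2,0],"twist":0.0,"grip":-0.8},{"travel":[0,-4,0],"twist":0.0,"grip":-0.8},{"travel":[0,-4,0],"twist":0.0,"grip":-0.8}]' --grip_force 8

```text
time: 8.82
position: [534.3, -120.7, 58.7]
tool_rot: [0.001, 0.99, -0.141, 0.0]
ft_force: [2.7, -3.7, -4.1]
finger_gap: 21.6
```

```bash
python3 -c "
from ovg import *
go('g14',190,260,280,370,8.5,gam=.4)
"
```

```text
[ 534.2396753  -120.72869178   58.67937805] 21.389935535264136 [ 2.5 -5.  -4.1] 8.8667
```

>>> carry_out --plan '[{"travel":[0,0,0],"twist":0.0,"grip":-0.3},{"travel":[0,0,0],"twist":0.0,"grip":0.0},{"travel":[0,0,0],"twist":0.0,"grip":0.2},{"travel":[0,0,0],"twist":0.0,"grip":0.2},{"travel":[0,0,0],"twist":0.0,"grip":0.2},{"travel":[0,0,-10],"twist":0.0,"grip":0.2},{"travel":[0,0,-30],"twist":0.0,"grip":0.2},{"travel":[0,0,-60],"twist":0.0,"grip":0.2},{"travel":[0,0,-90],"twist":0.0,"grip":0.2},{"travel":[0,0,-110],"twist":0.0,"grip":0.2},{"travel":[0,0,-110],"twist":0.0,"grip":0.2}]'

```text
time: 9.78
position: [537.3, -120.5, 173.9]
tool_rot: [-0.001, 0.99, -0.141, 0.005]
ft_force: [-0.1, 0.3, 0.0]
finger_gap: 52.2
```

```bash
python3 -c "
from ovg import *
go('g15',150,255,260,400,5.7,gam=.6)
p=eyes.read_camera('top');c=p['color']
cv2.imwrite('pics/top3.png',cv2.resize(c[155:225,250:343],None,fx=8.5,fy=8.5,interpolation=cv2.INTER_CUBIC))
show([])
"
```

```text
[ 535.95051995 -119.96263584  171.55098227] 52.16145006713244 [0.7 0.3 0.7] 9.8333
pos [ 534.6 -119.5  169.7] toolx ang -0.282 zax [ 0.002  0.001 -1.   ] F [ 0.9 -0.4 -0. ] gap 52.3 t 9.8833
```

View pics/g15.png

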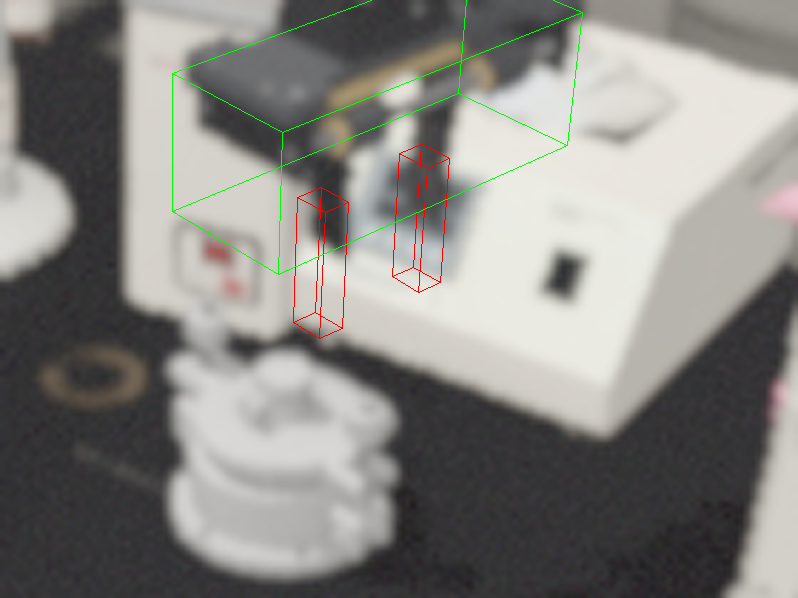

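View pics/top3.png

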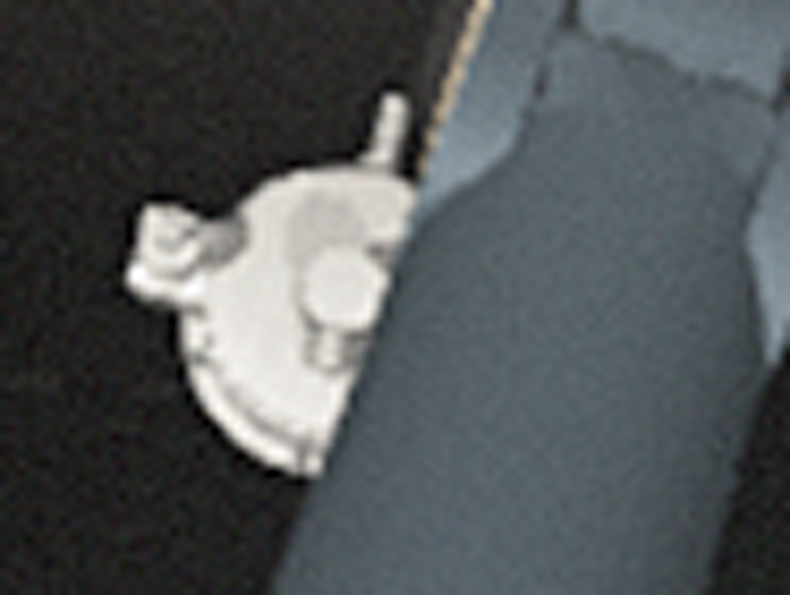

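```bash
python3 -c "
from ovg import *
from fit import W,nut,S
p=eyes.read_camera('scene');c=p['color']
f=9;c0,r0=280,195
im=cv2.resize(c[195:260,280:365],None,fx=f,fy=f,interpolation=cv2.INTER_CUBIC)
q=[549,-65,1.285]
for th,col in ((0,(0,0,255)),(.2,(0,255,0))):
    a=[tuple(((proj(W(l,q),p)-[c0,r0]+.5)*f).astype(int).tolist()) for l in ([-62,0,26],nut(th,80))]
    cv2.line(im,a[0],a[1],col,1)
    n=tuple(((proj(W(nut(th),q),p)-[c0,r0]+.5)*f).astype(int).tolist()); cv2.circle(im,n,4,col,1)
cv2.imwrite('pics/g16.png',im)
show([[549,-65,165]]); print(robot.get_state()['joint_pos'].round(2))
"
```

```text
pos [ 533.8 -119.2  168.6] toolx ang -0.282 zax [-0.001  0.001 -1.   ] F [-0.3 -0.4 -0.5] gap 52.5 t 9.9333
[-0.5, -56.3, 3.6]
[-0.36  0.32  0.63  1.9  -0.22  0.99  0.09]
```

View pics/g16.png

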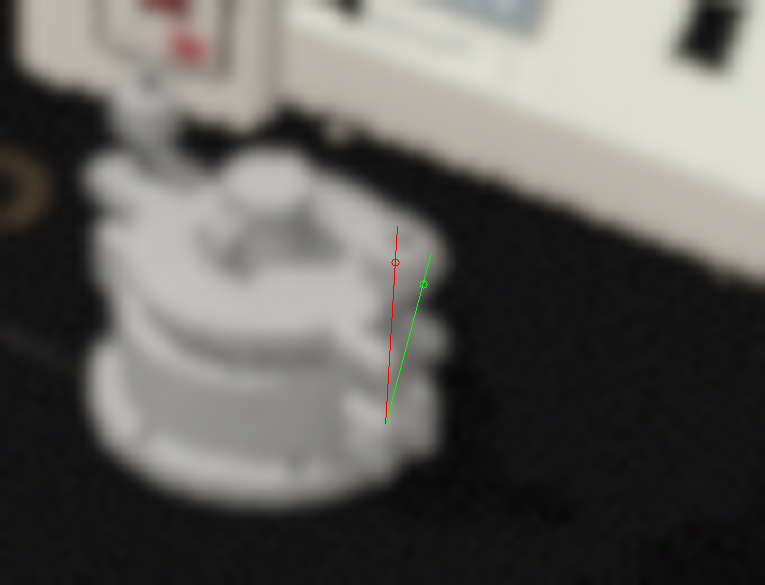

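```bash
python3 -c "
from ovg import *
from fit import W,nut
p=eyes.read_camera('scene');c=p['color']
q=[549,-65,1.285]
for l in ([0,0,92],[0,0,82],[62,0,108],[62,0,96],nut(0),nut(.1),nut(.2),[-62,0,26]): print(l,((proj(W(l,q),p)-[280,195]+.5)*9).round(0))
im=c[212:252,310:340]
cv2.imwrite('pics/g17.png',cv2.resize(np.clip((im.astype(float)-90)*255/150,0,255).astype(np.uint8),None,fx=15,fy=15,interpolation=cv2.INTER_CUBIC))
for o in ('swing_bolt','bolt_nut','cover'):
  for r in eyes.silhouettes(p,o)[:2]:
    ys,xs=np.nonzero(r['mask']); print(o,round(r['score'],2),np.round(r['box'],1),xs.mean().round(1),ys.mean().round(1))
"
```

```text
[0, 0, 92] [267. 181.]
[0, 0, 82] [266. 206.]
[62, 0, 108] [148.  65.]
[62, 0, 96] [148.  94.]
[np.float64(-62.0), 0, np.float64(92.0)] [395. 263.]
[np.float64(-68.58900549869065), 0, np.float64(91.67027490834971)] [409. 273.]
[np.float64(-75.11217583247404), 0, np.float64(90.68439413752195)] [423. 284.]
[-62, 0, 26] [385. 425.]
swing_bolt 0.59 [317.1 220.2 330.9 237.5] 323.5 225.0
cover 0.77 [291.2 213.1 329.2 234.6] 307.8 223.6
```

View pics/g17.png

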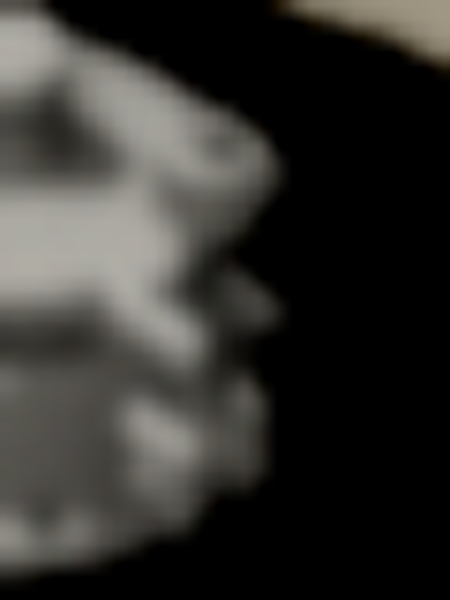

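>>> carry_out --plan '[{"travel":[0,25,0],"twist":0.0,"grip":-1},{"travel":[0,44,0],"twist":0.0,"grip":-1},{"travel":[0,44,30],"twist":0.0,"grip":-1},{"travel":[0,44,60],"twist":0.0,"grip":-1},{"travel":[0,44,90],"twist":0.0,"grip":-1},{"travel":[0,44,105],"twist":0.0,"grip":-1},{"travel":[0,44,108],"twist":0.0,"grip":-1},{"travel":[0,40,108],"twist":0.0,"grip":-1},{"travel":[0,36,108],"twist":0.0,"grip":-1},{"travel":[0,33,108],"twist":0.0,"grip":-1},{"travel":[0,30,108],"twist":0.0,"grip":-1},{"travel":[0,30,108],"twist":0.0,"grip":-1}]' --grip_force 10

```text
time: 11.13
position: [527.1, -147.4, 61.7]
tool_rot: [-0.0, 0.99, -0.14, 0.001]
ft_force: [-0.4, 0.7, -0.7]
finger_gap: 0.7
```

```bash
python3 -c "
from ovg import *
go('g18',190,260,280,370,8.5,gam=.4)
"
```

```text
[ 526.78386273 -147.78364518   61.51801742] 0.40292392063623 [ 0.5 -0.5 -0.6] 11.1833
```

View pics/g18r.png

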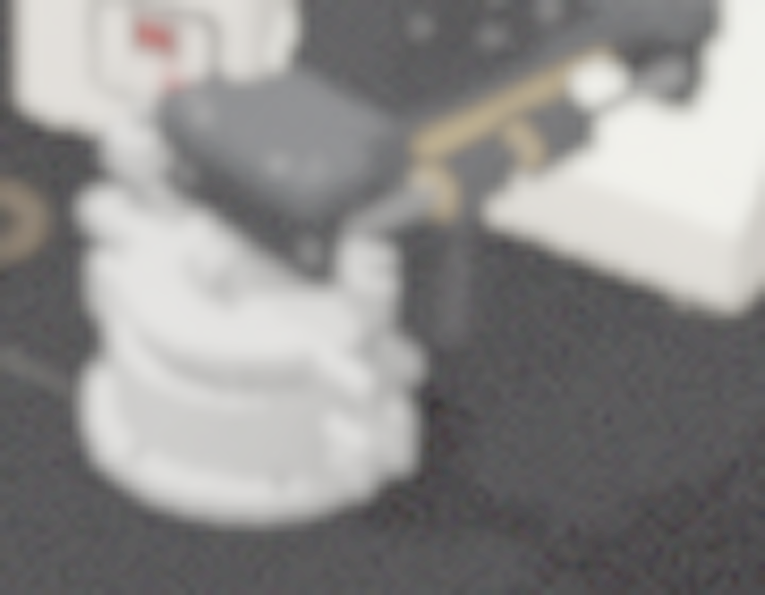

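>>> carry_out --plan '[{"travel":[0,-2,0],"twist":0.0,"grip":-1},{"travel":[0,-4,0],"twist":0.0,"grip":-1},{"travel":[0,-6,0],"twist":0.0,"grip":-1},{"travel":[0,-6,0],"twist":0.0,"grip":-1}]'

```text
time: 11.52
position: [527.8, -142.1, 60.7]
tool_rot: [-0.0, 0.99, -0.14, 0.0]
ft_force: [0.1, 0.1, -0.3]
finger_gap: 0.3
```

>>> carry_out --plan '[{"travel":[0,-2,0],"twist":0.0,"grip":-1},{"travel":[0,-4,0],"twist":0.0,"grip":-1},{"travel":[0,-4,0],"twist":0.0,"grip":-1}]'

```text
time: 11.77
position: [528.1, -141.0, 60.8]
tool_rot: [0.001, 0.99, -0.141, -0.0]
ft_force: [-1.9, -4.7, -0.2]
finger_gap: 0.6
```

>>> carry_out --plan '[{"travel":[0,10,0],"twist":0.0,"grip":-1},{"travel":[0,14,-30],"twist":0.0,"grip":-1},{"travel":[0,14,-65],"twist":0.0,"grip":-1},{"travel":[0,14,-100],"twist":0.0,"grip":-1},{"travel":[0,10,-108],"twist":-0.1,"grip":-1},{"travel":[0,-10,-108],"twist":-0.22,"grip":-1},{"travel":[0,-30,-108],"twist":-0.34,"grip":-1},{"travel":[0,-50,-108],"twist":-0.46,"grip":-1},{"travel":[0,-65,-108],"twist":-0.58,"grip":-1},{"travel":[0,-75,-108],"twist":-0.7,"grip":-1},{"travel":[0,-75,-108],"twist":-0.82,"grip":-1},{"travel":[0,-75,-108],"twist":-0.94,"grip":-1}]'

```text
time: 12.77
position: [549.7, -65.8, 168.6]
tool_rot: [-0.0, 0.945, 0.327, 0.0]
ft_force: [-0.2, -0.8, -0.4]
finger_gap: 0.4
```

>>> carry_out --plan '[{"travel":[0,0,0],"twist":-0.12,"grip":-1},{"travel":[0,0,0],"twist":-0.24,"grip":-1},{"travel":[0,0,0],"twist":-0.36,"grip":-1},{"travel":[0,0,0],"twist":-0.48,"grip":-1},{"travel":[0,0,0],"twist":-0.6,"grip":-1},{"travel":[0,0,0],"twist":-0.63,"grip":-1},{"travel":[0,0,0],"twist":-0.63,"grip":-1},{"travel":[0,0,0],"twist":-0.63,"grip":-1}]'

```text
time: 13.43
position: [549.5, -67.1, 168.7]
tool_rot: [-0.0, 0.8, 0.6, 0.0]
ft_force: [0.8, -0.5, -0.0]
finger_gap: 0.3
```

```bash
python3 -c "
from ovg import *
go('g19',150,255,260,400,5.7,gam=.5)
show([[550,-62.5,110]]);print(robot.get_state()['joint_pos'].round(2))
"
```

```text
[549.53810196 -66.96403816 168.68252877] 0.6735647003922309 [-0.1 -1.  -0.8] 13.4833
pos [549.5 -67.  168.7] toolx ang 1.287 zax [-0.  0. -1.] F [-0.1 -1.  -0.8] gap 0.7 t 13.4833
[4.4, -0.8, 58.7]
[-0.19  0.3   0.29  1.87 -0.1   0.99  1.43]
```

View pics/g19.png

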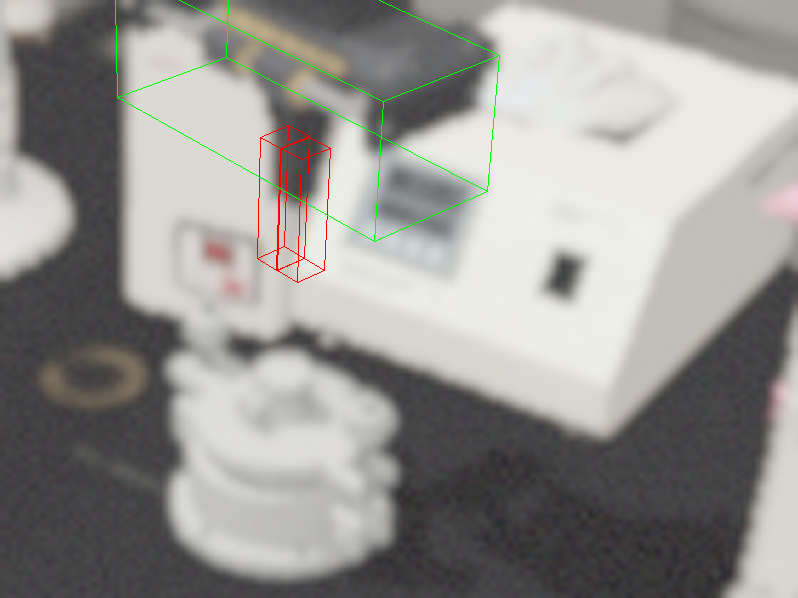

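>>> carry_out --plan '[{"travel":[4,-1,15],"twist":0.0,"grip":-1},{"travel":[4,-1,30],"twist":0.0,"grip":-1},{"travel":[4,-1,45],"twist":0.0,"grip":-1},{"travel":[4,-1,53],"twist":0.0,"grip":-1},{"travel":[4,-1,57],"twist":0.0,"grip":-1},{"travel":[4,-1,57],"twist":0.0,"grip":-1}]' --grip_force 20

```text
time: 13.98
position: [549.3, -62.6, 111.0]
tool_rot: [-0.0, 0.8, 0.6, -0.001]
ft_force: [0.1, 1.0, -0.6]
finger_gap: 0.4
```

```bash
python3 -c "
from ovg import *
go('g20',190,260,270,360,8.5,gam=.45)
"
```

```text
[549.89117563 -62.7170555  111.7467855 ] 0.6507341908178093 [-0.6 -0.4  0.5] 14.0333
```

View pics/g20r.png

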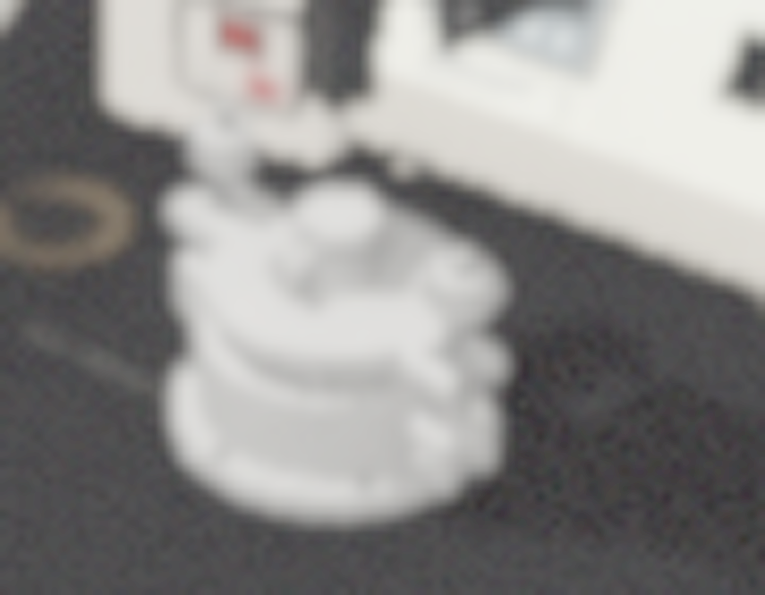

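>>> carry_out --plan '[{"travel":[0,0,6],"twist":0.0,"grip":-1},{"travel":[0,0,12],"twist":0.0,"grip":-1},{"travel":[0,0,18],"twist":0.0,"grip":-1},{"travel":[0,0,24],"twist":0.0,"grip":-1},{"travel":[0,0,28],"twist":0.0,"grip":-1},{"travel":[0,0,31],"twist":0.0,"grip":-1},{"travel":[0,0,31],"twist":0.0,"grip":-1}]'

```text
time: 14.62
position: [549.3, -62.6, 79.9]
tool_rot: [-0.0, 0.8, 0.6, -0.001]
ft_force: [-0.5, -0.2, -0.0]
finger_gap: 0.6
```

```bash
python3 -c "
from ovg import *
go('g21',190,260,270,360,8.5,gam=.45)
"
```

```text
[549.56426468 -62.63685047  80.31310838] 0.4891912567071739 [ 0.1 -1.3  0.3] 14.6667
```

View pics/g21r.png

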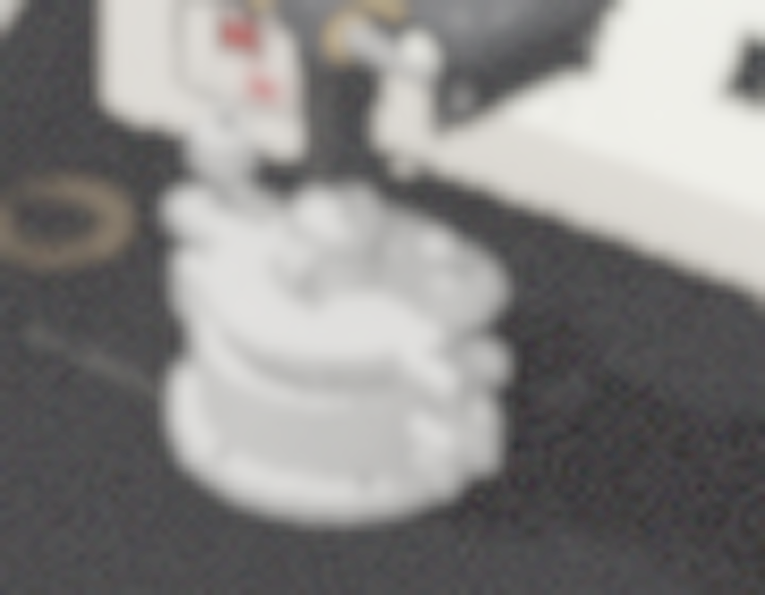

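>>> carry_out --plan '[{"travel":[0,0,2],"twist":0.0,"grip":-1},{"travel":[0,0,4],"twist":0.0,"grip":-1},{"travel":[0,0,6],"twist":0.0,"grip":-1},{"travel":[0,0,7],"twist":0.0,"grip":-1},{"travel":[0,0,7],"twist":0.0,"grip":-1}]'

```text
time: 15.08
position: [549.6, -62.6, 73.5]
tool_rot: [-0.0, 0.8, 0.6, -0.0]
ft_force: [0.0, -0.1, 0.1]
finger_gap: 0.5
```

>>> carry_out --plan '[{"travel":[0,0,1],"twist":0.0,"grip":-1},{"travel":[0,0,2],"twist":0.0,"grip":-1},{"travel":[0,0,3],"twist":0.0,"grip":-1},{"travel":[0,0,4],"twist":0.0,"grip":-1},{"travel":[0,0,4],"twist":0.0,"grip":-1}]'

```text
time: 15.5
position: [549.7, -62.6, 69.5]
tool_rot: [-0.0, 0.8, 0.6, -0.0]
ft_force: [0.8, 0.2, 0.0]
finger_gap: 0.3
```

>>> carry_out --plan '[{"travel":[0,0,1],"twist":0.0,"grip":-1},{"travel":[0,0,2],"twist":0.0,"grip":-1},{"travel":[0,0,3],"twist":0.0,"grip":-1},{"travel":[0,0,4],"twist":0.0,"grip":-1},{"travel":[0,0,4],"twist":0.0,"grip":-1}]'

```text
time: 15.92
position: [549.6, -62.6, 65.5]
tool_rot: [-0.0, 0.8, 0.6, -0.0]
ft_force: [0.3, 0.6, 0.4]
finger_gap: 0.7
```

```bash
python3 -c "
from ovg import *
go('g22',190,260,270,360,8.5,gam=.45)
"
```

```text
[549.70170719 -62.62361177  65.56623372] 0.6747845409572901 [ 0.5 -0.9  0.6] 15.9667
```

View pics/g22r.png

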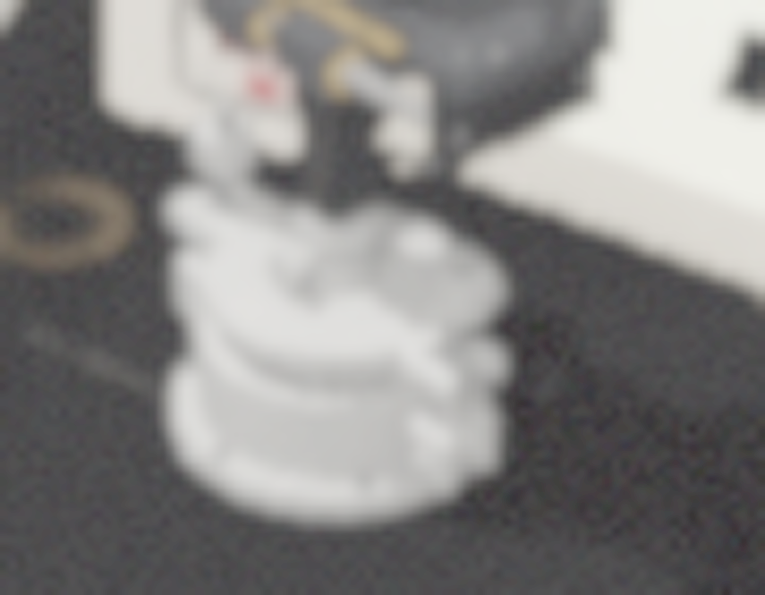

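>>> carry_out --plan '[{"travel":[0,0,1],"twist":0.0,"grip":-1},{"travel":[0,0,2],"twist":0.0,"grip":-1},{"travel":[0,0,3],"twist":0.0,"grip":-1},{"travel":[0,0,3],"twist":0.0,"grip":-1},{"travel":[0,0,3],"twist":0.0,"grip":-1}]'

```text
time: 16.38
position: [550.0, -62.7, 63.1]
tool_rot: [0.0, 0.8, 0.6, 0.0]
ft_force: [-1.1, -0.7, 4.4]
finger_gap: 0.7
```

>>> carry_out --plan '[{"travel":[0,0,1],"twist":0.0,"grip":-1},{"travel":[0,0,2],"twist":0.0,"grip":-1},{"travel":[0,0,2],"twist":0.0,"grip":-1},{"travel":[0,0,2],"twist":0.0,"grip":-1}]'

```text
time: 16.72
position: [550.0, -62.6, 61.4]
tool_rot: [-0.0, 0.8, 0.6, 0.0]
ft_force: [-2.0, -0.3, 7.9]
finger_gap: 0.9
```

```bash
python3 -c "
from ovg import *
show([])
go('g23',190,260,270,360,8.5,gam=.45)
"
```

```text
pos [550.  -62.6  61.4] toolx ang 1.288 zax [ 0.  0. -1.] F [-2.  -0.3  7.9] gap 0.9 t 16.7167
[550.01782288 -62.64753679  61.46015749] 0.26162946744727356 [-2.5  0.7  7.7] 16.7667
```

View pics/g23r.png

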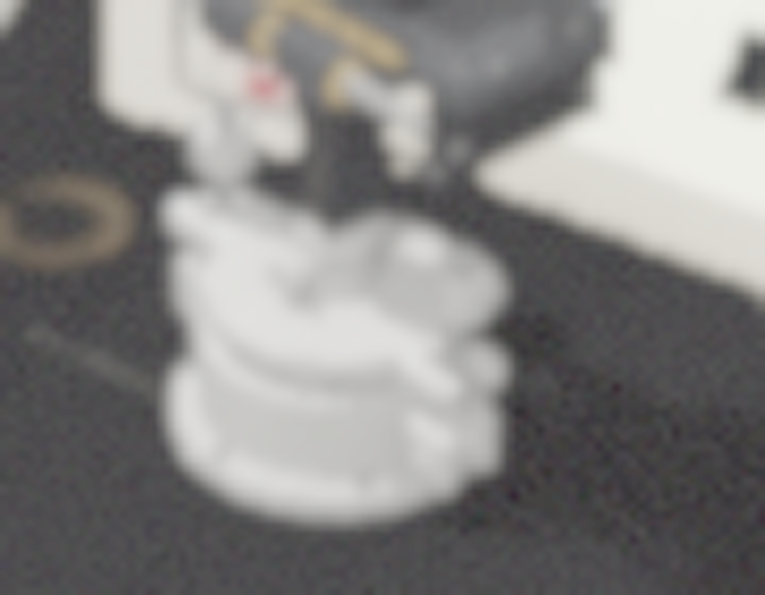

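>>> carry_out --plan '[{"travel":[0,0,1],"twist":0.0,"grip":-1},{"travel":[0,0,2],"twist":0.0,"grip":-1},{"travel":[0,0,2.5],"twist":0.0,"grip":-1},{"travel":[0,0,2.5],"twist":0.0,"grip":-1},{"travel":[0,0,2.5],"twist":0.0,"grip":-1},{"travel":[0,0,2.5],"twist":0.0,"grip":-1},{"travel":[0,0,2.5],"twist":0.0,"grip":-1},{"travel":[0,0,2.5],"twist":0.0,"grip":-1}]'

```text
time: 17.43
position: [550.1, -62.7, 59.5]
tool_rot: [-0.0, 0.8, 0.6, 0.0]
ft_force: [-3.7, -0.2, 11.8]
finger_gap: 0.4
```

>>> carry_out --plan '[{"travel":[0,0,0],"twist":0.0,"grip":-1},{"travel":[0,0,0],"twist":0.0,"grip":-1},{"travel":[0,0,0],"twist":0.0,"grip":-1},{"travel":[0,0,0],"twist":0.0,"grip":-1},{"travel":[0,0,0],"twist":0.0,"grip":-1},{"travel":[0,0,0],"twist":0.0,"grip":-1},{"travel":[0,0,0],"twist":0.0,"grip":-1},{"travel":[0,0,0],"twist":0.0,"grip":-1},{"travel":[0,0,0],"twist":0.0,"grip":-1},{"travel":[0,0,0],"twist":0.0,"grip":-1},{"travel":[0,0,0],"twist":0.0,"grip":-1},{"travel":[0,0,0],"twist":0.0,"grip":-1}]'

```text
time: 18.43
position: [550.1, -62.7, 59.5]
tool_rot: [-0.0, 0.8, 0.6, 0.0]
ft_force: [-3.5, 0.7, 11.6]
finger_gap: 0.6
```

```bash
python3 -c "
from ovg import *
go('g24',190,260,270,360,8.5,gam=.6)
p=eyes.read_camera('scene')
for o in ('swing_bolt','cover','petri_dish','beaker','brown_bottle','forceps'): print(o,[(round(x['score'],2),np.round(x['box'],1)) for x in eyes.silhouettes(p,o)[:1]])
show([])
"
```

```text
[550.05365787 -62.67350278  59.53162774] 0.35573959568651764 [-3.2  0.7 11.4] 18.4833
swing_bolt []
cover [(0.67, array([290.2, 216.1, 328.5, 237.8]))]
petri_dish [(0.56, array([191.3, 206.4, 211.7, 221. ]))]
beaker [(0.8, array([212.1, 181.3, 229.2, 199.8]))]
brown_bottle [(0.86, array([382.6, 251.2, 394.8, 281. ]))]
forceps [(0.63, array([289.3, 216.6, 327.5, 239.9]))]
pos [550.1 -62.6  59.5] toolx ang 1.288 zax [ 0.001  0.001 -1.   ] F [-2.8  0.3 11.6] gap 0.3 t 18.8333
```

View pics/g24r.png

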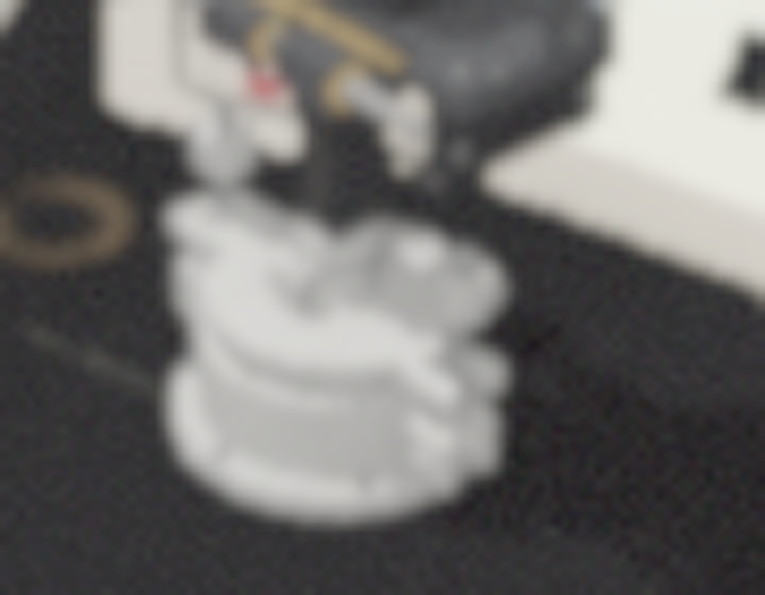

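```bash
python3 -c "
from plan import *
show([]); print(robot.hand_in())"
```

```text
pos [550.1 -62.6  59.5] toolx ang 1.288 zax [ 0.001  0.001 -1.   ] F [-2.8  0.3 11.6] gap 0.3 t 18.8333
the job is handed in; nothing more can be done
None
```

The bolt is upright in the cover's slot, and the job was handed in at 18.8 s with the closed fingers still pressing the boss at 11.6 N.

**Bolt:** I pinched the nut and swung it up until it met about 5 N at its stop. A second push from outside met about 4.7 N, so it was already fully home. My camera estimate of its lean was about 0.05 rad, good to about 0.1 rad at best. In the last picture it still looks upright, but the detector did not find it there.

**Push:** The force rose about 2 N per mm, which matches the springs, and it held at 11.4–11.8 N for about 1.4 s before handing in. There is also a steady sideways force of about 3 N on the fingers. The cover looks level and centred in the last picture, but I did not measure either.

**Bystanders:** The petri dish, beaker and bottle were found where they started, within a few pixels (petri dish about 2, roughly 6 mm). The forceps check failed because the detector picked the holder instead, but the fingers never went near them.

**Disagreement:** The cameras show the fingertips about 30–40 mm higher than the arm's reported height. The nut and boss contacts agreed with the cameras, so I set the heights by touch and force rather than by the reported height.

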